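# Hang the immersion probe tip-down in its stand

## Task

First flip the stand's guard flap up and over so that it stays open on its own. Then take the steel probe from its rest by the boss at its head, let it swing in your fingers until it hangs tip down, and hang it by its collar in the stand's fork, leaving it there upright with the guard still open. Do not knock the glass tip or disturb the other things on the bench.

Things in the scene. Friction and masses are not known exactly. Their poses are not given: they have to be found in the camera images.
- probe_boss (a point): Centre of the pivot boss at the head of the steel immersion probe. x axis: along the probe to its tip, whose end is 162 mm away; y: along the boss, a steel pin across the head, 7 mm diameter, 24 mm long, to be pinched on its flat ends. Inside these: a disc 18 mm diameter, 16 mm wide, then a 12 mm square neck. In its rest the probe lies level, x within 0.65 rad of world +x, boss level, 59 mm up.
- probe_mid (a point): Centre of mass of the probe, on its axis, 57 mm from the boss; axes as the boss. About 270 g. Pinched hard by the boss (70 N or more) the probe keeps its angle in the fingers; with the grip eased to some 5 to 12 N it swings about the boss until it hangs tip down.
- probe_collar (a point): Centre of the lower face (towards the tip) of the probe's black collar, 40 mm from the boss along the probe's x; axes as the boss. Collar: disc 32 mm diameter, 6 mm thick. Below it the barrel is 14 mm square for 70 mm.
- tip: The fragile glass tip, 12 mm diameter, last 52 mm of the probe; origin where it leaves the barrel, 110 mm from the boss, x axis towards the tip's end.
- rest: Black rest, fixed: base 85 x 60 x 8 mm with two saddles 10 mm thick, 40 mm wide, 62 mm tall, whose notches (17 mm wide, floor 52 mm up) carry the probe's barrel. Origin on the bench under its middle; the probe lies along its x, boss 75 mm from the origin to -x, overhanging freely.
- stand: Fixed holder stand. Origin on the bench below the middle of its fork's slot. Base 12 mm thick, 130 mm wide, x -65 to +105 mm; column 40 mm wide, x +68 to +90 mm. The fork's slot opens towards -x (within 0.45 rad of straight towards the robot's side, world -x).
- seat (a point): Middle of the fork's slot at the top of the tines, 185 mm above the bench; axes as the stand. Slot 22 mm wide, closed end at x = +12 mm; tines 8 mm thick, 19 mm wide, running to x = -30 mm, with lips at x -30 to -26 mm standing 5 mm above them. The hung probe's collar lies on the tines behind the lips.
- guard_hinge (a point): On the hinge line of the guard, 79 mm behind the slot's middle (+x) and 197 mm above the bench; y axis = hinge line.
- guard (a joint): Angle of the grey guard flap, 122 x 60 x 4 mm, hinged at the back of the fork: 0 = down flat over the fork, grows as its front rises up and back, stop at 1.95 rad. About 100 g. It falls shut below its balance point (about 1.5 rad) and falls open to the stop beyond it.
- guard_bar (a point): Centre of the guard's grip bar: a steel bar 12 mm diameter and 30 mm long along the hinge line's direction, on a post 8 mm square, 112 mm from the hinge towards the front and 34 mm above the flap's mid-plane (flap down). Axes as the flap's.
- beaker: Bystander: open glass beaker, 68 mm diameter, 85 mm tall; origin at the middle of its underside.
- dish: Bystander: low closed round clear dish, 84 mm diameter, 16 mm tall; origin at the middle of its underside.
- jar: Bystander: amber jar with lid, 58 mm diameter, 75 mm tall; origin at the middle of its underside.
- reagent: Bystander: white bottle, 62 mm diameter, 140 mm tall; origin at the middle of its underside.
- boat: Bystander: small round white weighing dish, 64 mm diameter, 14 mm tall; origin at the middle of its underside.
- washbottle: Bystander: white wash bottle, 68 mm diameter, 165 mm tall; origin at the middle of its underside.
- tuberack: Bystander: yellow tube rack, 70 x 104 mm, tubes up to 83 mm tall; origin at the middle of its underside.
Mind the look-alikes: they are no part of the job. What is shaped like the stand but blue is not meant.

How it is judged:
By the outcome, as a careful person would: the job done as asked, in the order asked, and still so for the second after the job is handed in, with the robot touching nothing.
It also fails if it takes over 69 s, if anything falls off the work surface, if the arm or the gripper's body presses on something with over 40 N, if the wrist force passes 120 N, or if a joint passes its speed limit or range.

## Robot

A 7-joint arm with a two-finger parallel gripper is mounted at the origin on the work surface. World frame = base frame: x ahead of the robot, y to its left, z up, the work surface at z = 0. Lengths are in m, angles in rad, forces in N, time in s.
With the tool pointing down it reaches from about 0.4 to 0.85 m from the base axis. Payload 10.4 kg.
Tool frame: the origin (TCP) lies between the finger pads; the fingertips stand manip.finger_overhang ahead of it and the grasp point (between the pads) lies 11 mm behind it (manip.finger_overhang is the distance from the TCP to the fingertips, in m); x points along the fingers, z is the direction in which the jaws open and shut, and the axes are right-handed (so a half turn about x gives the same grasp; the last joint's range is limited). The gripper opens to 85 mm and grips with 20 to 120 N. Pads are 22 mm wide; open, the fingers measure 114 mm over their backs; the gripper's body (76 mm by 85 mm) begins 54 mm behind the grasp point. The pads swing forward as they close: fully open they stand 13 mm farther back than shut.
Start: joints at [-1.281, 0.332, -0.065, 1.46, 0.022, 1.35, -0.088], TCP at [0.192, 0.595, 0.213] pointing down, gripper open.
Joint ranges: [-2.6, 2.6], [-0.5, 2.12], [-1.47, 1.34], [0.16, 2.42], [-1.27, 4.41], [0.06, 2.06], [-2.6, 2.6]. Speed limits (rad/s): [2.22, 2.22, 2.79, 2.79, 3.14, 3.14, 3.14].

## Interface

Orientations are given as a unit quaternion [x, y, z, w].
In Python, from workcell import get_obs, camera, workorder, manip gives the robot as it stands. The module is installed in compiled form; this text tells all that it offers.
- The arm moves only by the tool play_rows, never from a script. Its argument "increments" is text: rows parted by semicolons, each of 4 numbers parted by spaces: the shift along the tool's x, y, z in m, then the turn about the tool's x in rad. A call has 1 to 20 rows; each row shifts and turns the pose as measured when the row begins, along the tool's axes as they then stand; what a row does not reach is not made up. A row lasts 1/10 s, in which the tool goes at most 50 mm and 8.59 degrees, less where a joint would pass 70% of its speed; a pose out of reach is approached as far as the arm can. A call is refused whole if a number of a shift passes 0.05 or a number of a turn 0.15, either way. A call with a gripper value outside its range is refused whole. "hand" is the gripper command: -1 is fully open, 1 is shut, values between are in proportion, set as the call begins (left out, the last holds). The fingers move at their own pace and stop on an object; "squeeze" is the grip in N (left out, the last holds). Time passes only in rows, so rows that do not move let the fingers close. It gives the time, the measured TCP pose, the force and the opening at its end, in the units of the state.
- get_obs(): the state, without advancing time (a new reading comes with each control period).
- camera(name): name is "scene" or "top" or "wrist"; returns a dict with "img" (420x560x3 uint8, blue, green, red), "fov_y" (degrees; the focal length in pixels is half the picture's height over the tangent of half this angle, whatever the lens; pixels are square), "cx", "cy" (the principal point, pixels), "R" (3x3) and "t" (3): a world point X has camera coordinates R X + t; the wrist camera has in their place "tool_from_camera" (4x4, takes a point from camera to tool coordinates, whose origin is the TCP and whose axes are the tool frame's). Camera axes: x right, y down, z forward; pixel columns grow to the right and rows downward; lengths in m; the calibration is good to about 2 mm. A picture is of the moment at which its call begins: read the wrist's pose just before it. There is no depth.
- workorder.hand_in(): hands the job in, once; it reports no verdict.
The state is a dict: "clock": time; "joint_pos": joint angles; "joint_velocities": joint speeds; "tau": joint torques, N m; "position": TCP position; "ee_rot": TCP orientation; "ft_force": force on the tool from outside, world axes, zero at the start; "torque": the same for the moment, N m; "grip_width": opening from 0.0 (shut) to 1.0 (fully open).
Only numpy, scipy, OpenCV 4.12 (cv2) and the standard library are available. Lean on these libraries where they do the work, as an engineer would, in place of code of your own. Each camera call takes 0.05 s, during which the arm holds its last target.

## Working session

There is one attempt and no reset: what is moved stays moved. The work goes in short steps, Python scripts to look and compute and a tool call to move; the robot and the scene stay as the last step left them, time stands still between calls to the robot, and variables do not carry over. Pictures are saved under pics/ and viewed, and the job is handed in when it is done.

Besides the shell and the picture viewer there is one more tool, called after "Emit:" as a command line: name --argument value ..., lists and objects as JSON in quotes. play_rows: Moves the arm, as the interface text tells. Its arguments: {"type":"object","properties":{"increments":{"type":"string"},"hand":{"type":"number"},"squeeze":{"type":"number"}},"required":["increments"]}

```bash
mkdir -p pics
python3 - <<'E'
from workcell import get_obs, camera, manip
import cv2,numpy as np
o=get_obs(); print({k:np.round(v,3) for k,v in o.items()}, manip.finger_overhang)
for n in ["scene","top","wrist"]:
    c=camera(n); cv2.imwrite(f"pics/a_{n}.png",c["img"])
    print(n,c["fov_y"],c["cx"],c["cy"],{k:np.round(c[k],3).tolist() for k in c if k in("R","t","tool_from_camera")})
E
```

```text
{'clock': np.float64(0.0), 'joint_pos': array([-1.281,  0.333, -0.065,  1.461,  0.022,  1.35 , -0.088]), 'joint_velocities': array([ 0.   , -0.001,  0.001,  0.   ,  0.001,  0.   , -0.002]), 'tau': array([ 0.0000e+00, -6.2545e+01,  4.9000e-02, -3.9161e+01,  1.6000e-02,
        1.0000e-02, -0.0000e+00]), 'position': array([0.192, 0.594, 0.212]), 'ee_rot': array([-0.416,  0.572,  0.416,  0.571]), 'ft_force': array([-0.198,  0.009, -0.499]), 'torque': array([ 0.041,  0.057, -0.024]), 'grip_width': np.float64(1.003)} 0.008
scene 52.28562038503328 273.334448374352 205.90198406979863 {'R': [[0.762, 0.648, 0.019], [0.489, -0.555, -0.673], [-0.426, 0.522, -0.739]], 't': [-0.366, -0.155, 1.448]}
top 44.73803679502274 284.69114483802383 199.07783873776444 {'R': [[-0.022, -1.0, -0.01], [-0.983, 0.024, -0.182], [0.183, 0.006, -0.983]], 't': [-0.01, 0.513, 1.266]}
wrist 66.62741648283658 274.2675701362498 208.33985946609587 {'tool_from_camera': [[-0.001, -0.293, 0.956, -0.16], [0.001, -0.956, -0.293, 0.074], [1.0, 0.001, 0.001, -0.0], [0.0, 0.0, 0.0, 1.0]]}
```

View pics/a_scene.png

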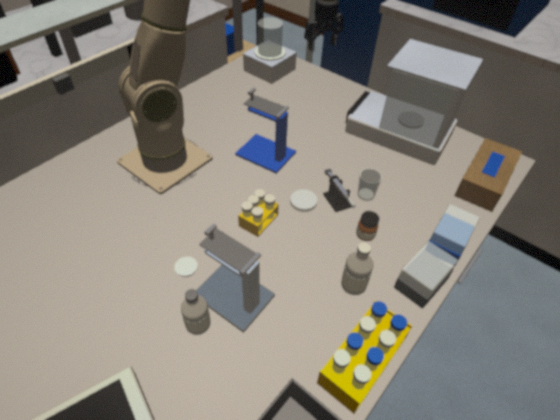

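View pics/a_top.png

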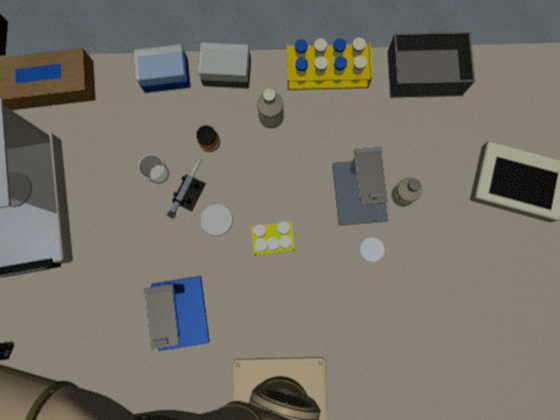

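View pics/a_wrist.png

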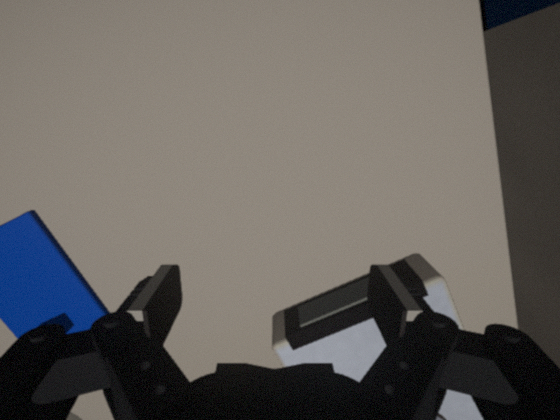

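```bash
cat > h.py <<'E'
import numpy as np,cv2
from workcell import get_obs, camera, manip
from scipy.spatial.transform import Rotation as Ro
def K(c):
    f=c["img"].shape[0]/2/np.tan(np.radians(c["fov_y"])/2); return f
def cam(c,obs=None):
    if "R" in c: return np.array(c["R"]),np.array(c["t"])
    T=np.array(c["tool_from_camera"]); W=np.eye(4); W[:3,:3]=Ro.from_quat(obs["ee_rot"]).as_matrix(); W[:3,3]=obs["position"]
    M=np.linalg.inv(W@T); return M[:3,:3],M[:3,3]
def ray(c,u,v,obs=None):
    R,t=cam(c,obs); f=K(c); d=R.T@np.array([(u-c["cx"])/f,(v-c["cy"])/f,1.]); return -R.T@t,d/np.linalg.norm(d)
def onz(c,u,v,z,obs=None):
    o,d=ray(c,u,v,obs); return o+d*(z-o[2])/d[2]
def two(r1,r2):
    (a,d),(b,e)=r1,r2; n=np.cross(d,e); A=np.array([d,-e,n]).T; s=np.linalg.solve(A,b-a)
    p=a+d*s[0];q=b+e*s[1]; return (p+q)/2,np.linalg.norm(p-q)
def proj(c,X,obs=None):
    R,t=cam(c,obs); p=R@np.array(X)+t; f=K(c); return f*p[0]/p[2]+c["cx"],f*p[1]/p[2]+c["cy"]
def crop(img,x0,y0,x1,y1,s,name):
    im=cv2.resize(img[y0:y1,x0:x1],None,fx=s,fy=s,interpolation=cv2.INTER_CUBIC); im=np.clip(im.astype(float)*1.5,0,255).astype(np.uint8)
    for k in range((x0+9)//10*10,x1,10): cv2.line(im,((k-x0)*s,0),((k-x0)*s,6 if k%50 else 16),(0,0,255),1)
    for k in range((y0+9)//10*10,y1,10): cv2.line(im,(0,(k-y0)*s),(6 if k%50 else 16,(k-y0)*s),(0,0,255),1)
    cv2.imwrite(name,im)
E
python3 - <<'E'
from h import *
t=cv2.imread("pics/a_top.png"); s=cv2.imread("pics/a_scene.png")
crop(t,320,130,420,260,5,"pics/b1.png"); crop(t,140,140,240,240,6,"pics/b2.png")
crop(s,160,210,290,340,5,"pics/b3.png"); crop(s,285,150,395,250,6,"pics/b4.png")
E
```

```text
(no output)
```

View pics/b1.png

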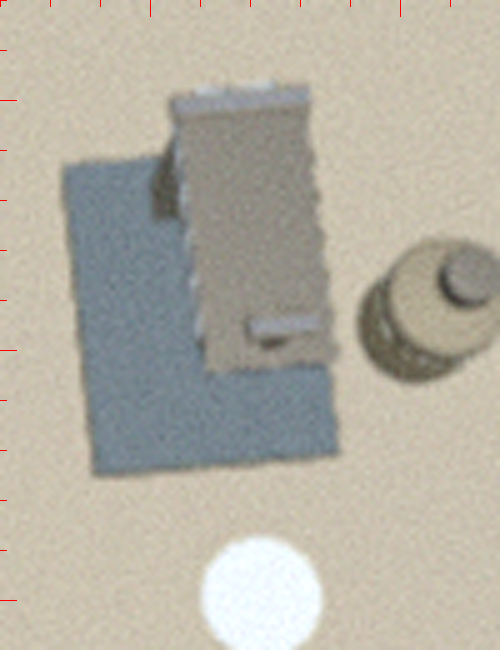

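View pics/b2.png

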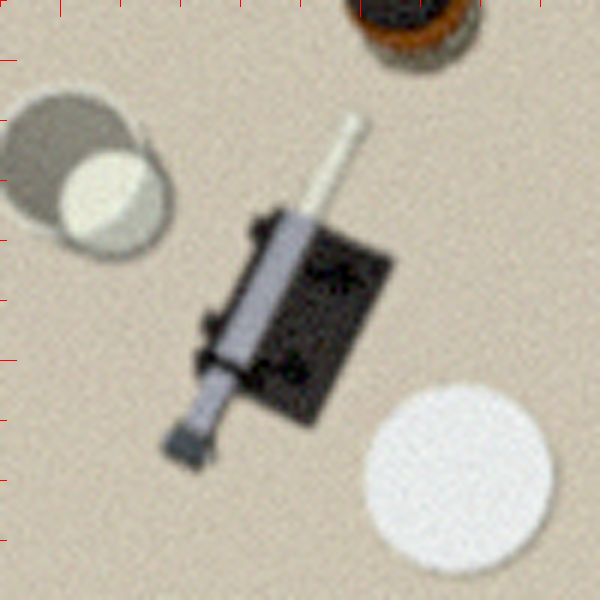

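View pics/b3.png

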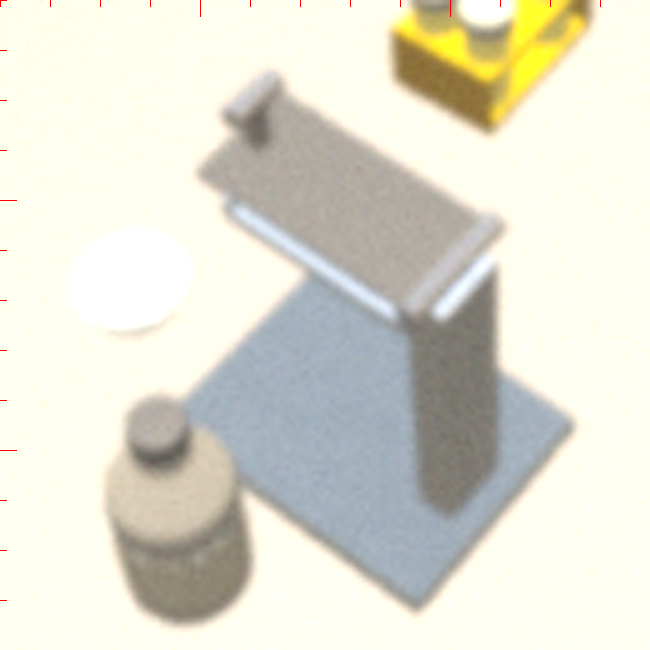

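View pics/b4.png

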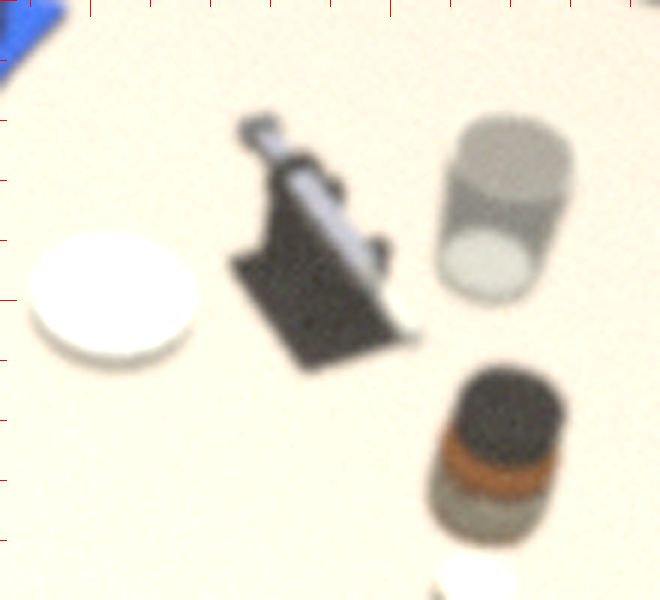

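Run:
```python
from h import *
T=camera("top"); S=camera("scene")
p=lambda x:np.round(x,4)
TL,BL,BR=[onz(T,u,v,.012) for u,v in [(332.4,162.6),(339,224.8),(388,221)]]
print("base top",p(TL),p(BL),p(BR),np.linalg.norm(TL-BL),np.linalg.norm(BR-BL))
# scene base corners at z .012: left(180.. ) right (574,425), bottom (417,605)
sR,sB=[onz(S,160+u/5,210+v/5,.012) for u,v in [(574,425),(417,600)]]
print("scene back corners L,R",p(sR),p(sB))
def est(f,m): 
    ax=(m); return ax
yv=(BL-BR);yv/=np.linalg.norm(yv);
xv=(TL-BL);xv/=np.linalg.norm(xv)
print("yaw",np.arctan2(yv[1],yv[0])-np.pi/2,np.arctan2(xv[1],xv[0]))
a=two(ray(T,369.6,195.2),ray(S,206.6,231.5));b=two(ray(T,384,194.6),ray(S,215,226));print("bar",a,b)
c=[onz(T,*q,.231) for q in [(369.6,195.2),(384,194.6)]];print(p(c))
# flap corners z .199: top: (174,112)/5.. (308,105),(208,370),(336,362)
fc=[onz(T,320+u/5,130+v/5,.199) for u,v in [(208,370),(336,362)]]; print("flap front",p(fc),np.linalg.norm(fc[0]-fc[1]))
fs=[onz(S,160+u/5,210+v/5,.199) for u,v in [(200,172),(500,225),(405,300)]]; print("flap scene",p(fs))
# probe boss
b1=np.array([188,447])/6+140; b2=np.array([261,131])/6
print("boss",two(ray(T,*b1),ray(S,285+b2[0],150+b2[1])), p(onz(T,*b1,.066)),p(onz(S,285+b2[0],150+b2[1],.066)))
tip=np.array([356,120])/6+140; cc=np.array([231,362])/6+140; be=np.array([308,212])/6+140
P=[onz(T,*q,z) for q,z in[(b1,.066),(cc,.07),(be,.064),(tip,.062)]];print(p(P))
d=P[3]-P[0];print(np.linalg.norm(d),np.arctan2(d[1],d[0]))
d=P[2]-P[0];print(np.linalg.norm(d),np.arctan2(d[1],d[0]))
for n,u,v,z in[("boat",372,250,.014),("wash",414,184,.165),("dish",216,220,.016),("reag",269,96,.14),("rack",272,238,.06),("beak",158.5,174,0.0)]: print(n,p(onz(T,u,v,z)))
```

```text
base top [ 0.6153 -0.152   0.012 ] [ 0.4472 -0.1626  0.012 ] [ 0.4542 -0.2911  0.012 ] 0.1683970856864217 0.1286945286437603
scene back corners L,R [ 0.6203 -0.1583  0.012 ] [ 0.6251 -0.2806  0.012 ]
yaw 0.05432572472653496 0.06330720031837457
bar (array([ 0.47917645, -0.2215015 ,  0.21579591]), np.float64(0.020528485438927376)) (array([ 0.4877697 , -0.23069557,  0.24646568]), np.float64(0.023514207901725464))
[[ 0.4826 -0.2109  0.231 ]
 [ 0.4831 -0.2427  0.231 ]]
flap front [[ 0.4688 -0.197   0.199 ]
 [ 0.4711 -0.255   0.199 ]] 0.05807301433300351
flap scene [[ 0.4777 -0.2568  0.199 ]
 [ 0.5988 -0.1898  0.199 ]
 [ 0.5943 -0.2462  0.199 ]]
boss (array([0.47856704, 0.26803034, 0.0545288 ]), np.float64(0.001142064318668943)) [0.4763 0.265  0.066 ] [0.485  0.2577 0.066 ]
[[0.4763 0.265  0.066 ]
 [0.5115 0.2465 0.07  ]
 [0.5772 0.2158 0.064 ]
 [0.6178 0.196  0.062 ]]
0.1574897634440009 -0.4536432707926099
0.1121995231044111 -0.4532137163572742
boat [ 0.3793 -0.2449  0.014 ]
wash [ 0.5193 -0.327   0.165 ]
dish [0.4669 0.159  0.016 ]
reag [0.7564 0.0103 0.14  ]
rack [0.4115 0.0117 0.06  ]
beak [0.5983 0.317  0.    ]
```

```bash
cat >> h.py <<'E'
def need(X,jaw=None):
    """tool-frame shift to world X, and turn about tool x so that jaw axis z lies along yaw 'jaw' (mod pi)"""
    o=get_obs(); R=Ro.from_quat(o["ee_rot"]).as_matrix(); d=R.T@(np.array(X)-o["position"])
    print("pos",np.round(o["position"],4),"toolx",np.round(R[:,0],3),"tooly",np.round(R[:,1],3),"toolz",np.round(R[:,2],3),"q",np.round(o["joint_pos"],2),"F",np.round(o["ft_force"],1),"g",round(float(o["grip_width"]),3),"t",o["clock"])
    print("shift",np.round(d,4))
    if jaw is not None:
        y=np.arctan2(R[1,2],R[0,2]); e=(jaw-y+np.pi/2)%np.pi-np.pi/2; print("turn about tool x:",round(-e,3),"(alt",round(-e+np.pi,3),")")
E
python3 - <<'E'
from h import *
need([.5,.3,.40],0.058+np.pi/2)
T=camera("top");S=camera("scene")
print(two(ray(T,369.6,195.2),ray(S,215,226)),two(ray(T,384,194.6),ray(S,206.6,231.5)))
E
```

```text
pos [0.1922 0.5945 0.2129] toolx [-0.    -0.001 -1.   ] tooly [-0.952  0.308 -0.   ] toolz [ 0.308  0.952 -0.001] q [-1.28  0.33 -0.06  1.46  0.02  1.35 -0.09] F [-0.2 -0.6 -0.1] g 0.999 t 0.25
shift [-0.187  -0.3834 -0.1857]
turn about tool x: -0.371 (alt 2.771 )
(array([ 0.48314064, -0.21164501,  0.22731277]), np.float64(0.0003929603870858877)) (array([ 0.48377023, -0.24038159,  0.23449582]), np.float64(0.004137428077407441))
```

Emit:
play_rows --increments "-0.04 -0.01 0 0;-0.04 -0.02 0 0;-0.03 -0.04 -0.01 -0.05;-0.03 -0.04 -0.02 -0.05;-0.02 -0.04 -0.02 -0.05;-0.02 -0.04 -0.02 -0.05;0 -0.04 -0.03 -0.05;0 -0.04 -0.03 -0.05;0 -0.04 -0.03 -0.05;0 -0.04 -0.03 0" --hand -0.2 --squeeze 25

```text
clock: 1.35
position: [0.5144, 0.3595, 0.3982]
ee_rot: [0.517, -0.483, -0.517, -0.482]
ft_force: [0.6, 0.6, -0.3]
grip_width: 0.6
```

Run:
```python
from h import *
need([.483,-.226,.30],0.058+np.pi/2)
```

```text
pos [0.5144 0.3595 0.3982] toolx [ 0. -0. -1.] tooly [-0.998 -0.069 -0.   ] toolz [-0.069  0.998 -0.   ] q [-0.77  0.32  0.13  1.1  -0.04  1.72  0.98] F [ 0.6  0.6 -0.3] g 0.6 t 1.35
shift [ 0.0983  0.0717 -0.5819]
turn about tool x: 0.011 (alt 3.153 )
```

Emit:
play_rows --increments "0 0 -0.045 0;0 0 -0.045 0;0 0 -0.045 0;0 0 -0.045 0;0 0 -0.045 0;0 0 -0.045 0;0 0 -0.045 0;0 0 -0.045 0;0 0.01 -0.045 0;0.01 0.01 -0.045 0;0.02 0.02 -0.045 0;0.03 0.02 -0.045 0;0.02 0.01 -0.03 0.01;0.0 0 0 0"

```text
clock: 2.75
position: [0.4844, -0.2329, 0.3205]
ee_rot: [0.513, -0.49, -0.51, -0.487]
ft_force: [-0.5, -0.1, -0.4]
grip_width: 0.598
```

Run:
```python
from h import *
need([.483,-.226,.22],0.058+np.pi/2)
o=get_obs();W=camera("wrist");T=camera("top");S=camera("scene")
cv2.imwrite("pics/c_w.png",W["img"]);crop(T["img"],320,100,450,230,5,"pics/c_t.png");crop(S["img"],130,140,290,280,5,"pics/c_s.png")
print(proj(W,[.483,-.226,.231],o))
```

```text
pos [ 0.4844 -0.2329  0.3205] toolx [-0.    -0.006 -1.   ] tooly [-0.999 -0.046  0.001] toolz [-0.046  0.999 -0.006] q [-0.13  0.09  0.53  1.54 -0.04  1.52  2.02] F [-0.5 -0.1 -0.4] g 0.598 t 2.75
shift [0.1005 0.001  0.0076]
turn about tool x: -0.012 (alt 3.129 )
(np.float64(283.7217097070195), np.float64(203.93760877495194))
```

View pics/c_w.png

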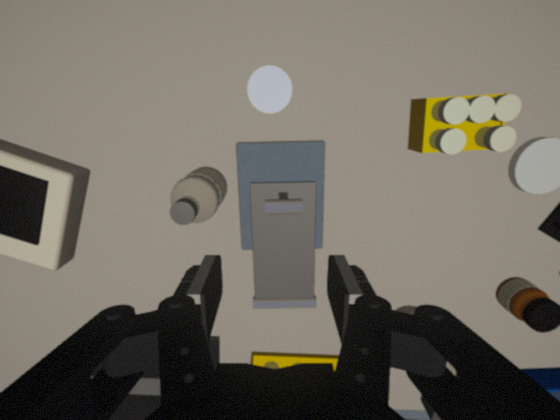

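Emit:
play_rows --increments "0.03 0 0.004 -0.012;0.03 0 0.004 0;0.02 0 0 0;0.015 0 0 0;0.005 0 0 0;0 0 0 0"

```text
clock: 3.5
position: [0.4956, -0.2101, 0.2246]
ee_rot: [0.525, -0.477, -0.516, -0.48]
ft_force: [0.5, 0.2, 0.5]
grip_width: 0.601
```

Run:
```python
from h import *
need([.484,-.226,.22],0.058+np.pi/2)
o=get_obs();W=camera("wrist");T=camera("top");S=camera("scene")
cv2.imwrite("pics/d_w.png",W["img"]);crop(S["img"],130,140,290,280,5,"pics/d_s.png")
```

```text
pos [ 0.4956 -0.2101  0.2246] toolx [ 0.012 -0.005 -1.   ] tooly [-0.996 -0.084 -0.012] toolz [-0.084  0.996 -0.006] q [-0.15  0.12  0.5   1.71 -0.06  1.31  2.03] F [0.5 0.2 0.5] g 0.601 t 3.5
shift [ 0.0046  0.013  -0.0148]
turn about tool x: 0.026 (alt 3.167 )
```

View pics/d_w.png

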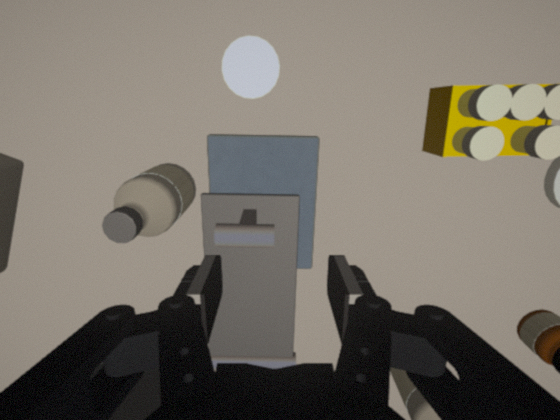

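View pics/d_s.png

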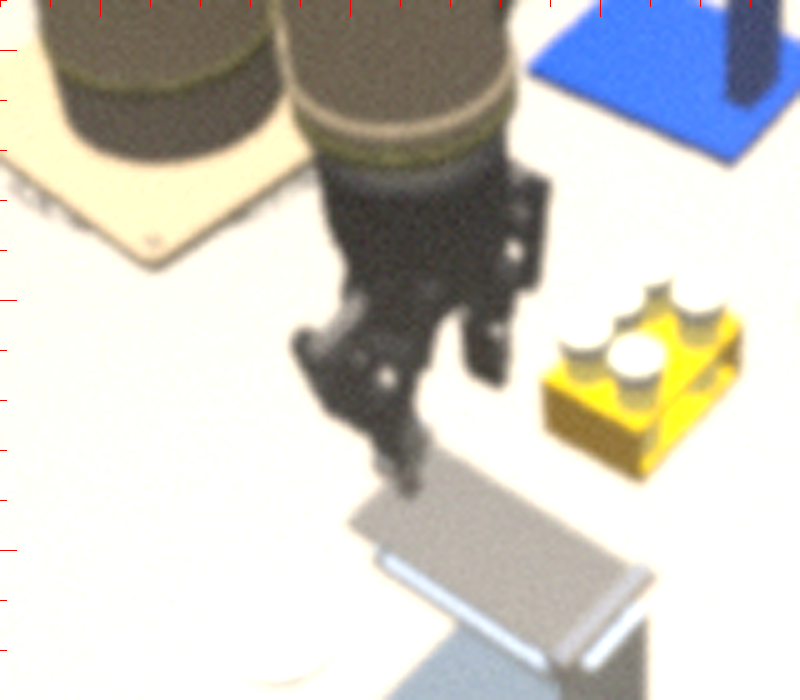

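Emit:
play_rows --increments "0 0.004 -0.005 0.01;0 0.004 -0.005 0.01;0 0.003 -0.003 0.005;0 0 0 0"

```text
clock: 4.05
position: [0.4855, -0.2272, 0.2277]
ee_rot: [0.519, -0.484, -0.507, -0.489]
ft_force: [-0.8, 1.3, 0.3]
grip_width: 0.599
```

Run:
```python
from h import *
need([.484,-.226,.22],0.058+np.pi/2)
```

```text
pos [ 0.4855 -0.2272  0.2277] toolx [ 0.017 -0.007 -1.   ] tooly [-0.998 -0.054 -0.017] toolz [-0.054  0.999 -0.007] q [-0.13  0.11  0.52  1.72 -0.06  1.31  2.03] F [-0.8  1.3  0.3] g 0.599 t 4.05
shift [0.0077 0.0016 0.0013]
turn about tool x: -0.004 (alt 3.137 )
```

Emit:
play_rows --increments "0.004 0.001 0 0;0.003 0 0.001 0;0 0 0 0;0 0 0 0"

```text
clock: 4.45
position: [0.4843, -0.2261, 0.22]
ee_rot: [0.519, -0.484, -0.507, -0.489]
ft_force: [-0.6, 0.2, 0.3]
grip_width: 0.605
```

Run:
```python
from h import *
need([.484,-.226,.22],0.058+np.pi/2)
o=get_obs();W=camera("wrist");cv2.imwrite("pics/e_w.png",W["img"]);print(proj(W,o["position"],o))
```

```text
pos [ 0.4843 -0.2261  0.22  ] toolx [ 0.017 -0.006 -1.   ] tooly [-0.998 -0.054 -0.017] toolz [-0.054  0.999 -0.007] q [-0.13  0.11  0.52  1.73 -0.06  1.3   2.03] F [-0.6  0.2  0.3] g 0.605 t 4.45
shift [-0.      0.0003  0.0002]
turn about tool x: -0.004 (alt 3.137 )
(np.float64(274.8062048019408), np.float64(251.4875475477844))
```

View pics/e_w.png

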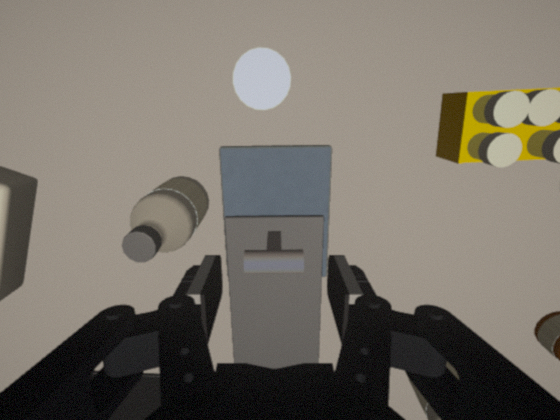

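Emit:
play_rows --increments "0 0 0 0;0 0 0 0;0 0 0 0;0 0 0 0;0 0 0 0;0 0 0 0" --hand 1 --squeeze 25

```text
clock: 5.1
position: [0.4846, -0.2259, 0.2201]
ee_rot: [0.519, -0.484, -0.507, -0.489]
ft_force: [0.7, 0.3, 0.6]
grip_width: 0.001
```

Run:
```python
from h import *
need([.484,-.226,.22],0.058+np.pi/2)
o=get_obs();W=camera("wrist");cv2.imwrite("pics/f_w.png",W["img"]);print(proj(W,[.484,-.226,.231],o))
# arc
for th in np.arange(0,1.96,.13):
    x=-112*np.cos(th)+34*np.sin(th); z=112*np.sin(th)+34*np.cos(th); print(round(th,2),round(x+112,1),round(z-34,1))
```

```text
pos [ 0.4846 -0.2259  0.2201] toolx [ 0.017 -0.006 -1.   ] tooly [-0.998 -0.054 -0.017] toolz [-0.054  0.999 -0.007] q [-0.13  0.11  0.52  1.73 -0.06  1.3   2.03] F [0.7 0.3 0.6] g 0.001 t 5.1
shift [ 0.0001  0.0007 -0.0001]
turn about tool x: -0.004 (alt 3.138 )
(np.float64(274.5046148668969), np.float64(259.600601414416))
0.0 0.0 0.0
0.13 5.4 14.2
0.26 12.5 27.7
0.39 21.3 40.0
0.52 31.7 51.2
0.65 43.4 60.8
0.78 56.3 68.9
0.91 70.1 75.3
1.04 84.6 79.8
1.17 99.6 82.4
1.3 114.8 83.0
1.43 129.9 81.7
1.56 144.8 78.4
1.69 159.1 73.2
1.82 172.6 66.2
1.95 185.0 57.5
```

View pics/f_w.png

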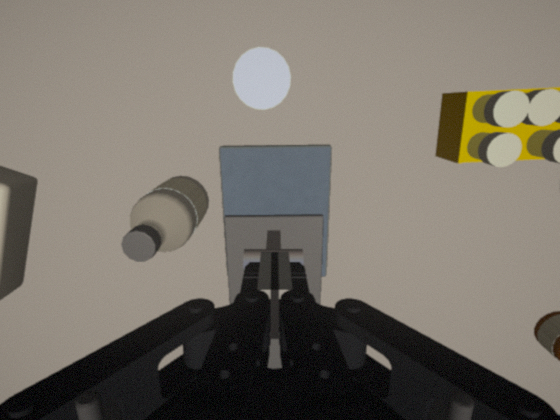

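Run:
```python
from h import *
o=get_obs();W=camera("wrist");S=camera("scene");T=camera("top")
crop(W["img"],210,200,340,330,5,"pics/g_w.png");crop(S["img"],180,190,290,280,7,"pics/g_s.png")
for X in ([.484,-.226,.212],[.473,-.226,.212],[.495,-.226,.212],[.484,-.226,.231]): print(X,proj(W,X,o),proj(S,X))
```

```text
[0.484, -0.226, 0.212] (np.float64(274.70820268263446), np.float64(244.23817143885287)) (np.float64(211.34845449189248), np.float64(234.1837277009472))
[0.473, -0.226, 0.212] (np.float64(275.802929799059), np.float64(226.2726296130433)) (np.float64(207.96088298584453), np.float64(231.68311268542874))
[0.495, -0.226, 0.212] (np.float64(273.6534915879787), np.float64(261.5470112409306)) (np.float64(214.76897610420104), np.float64(236.70866560686994))
[0.484, -0.226, 0.231] (np.float64(274.53495771755007), np.float64(259.5967669229006)) (np.float64(210.5937147311905), np.float64(228.86176341629363))
```

View pics/g_w.png

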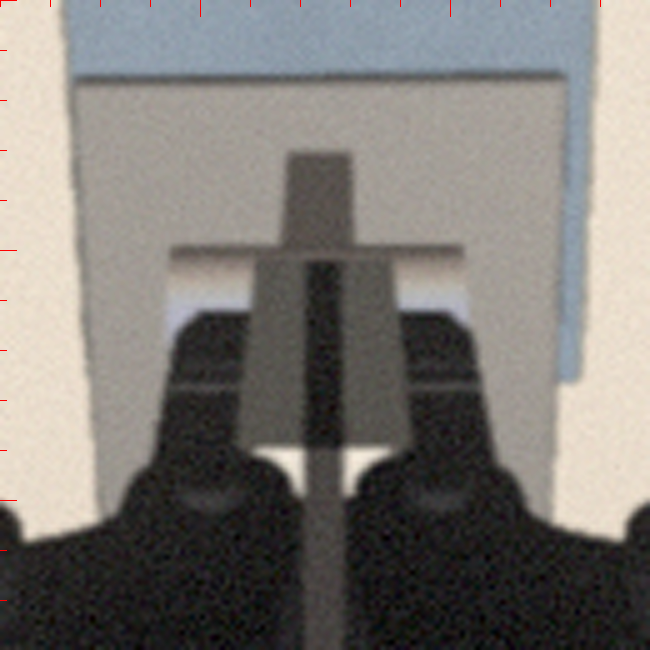

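View pics/g_s.png

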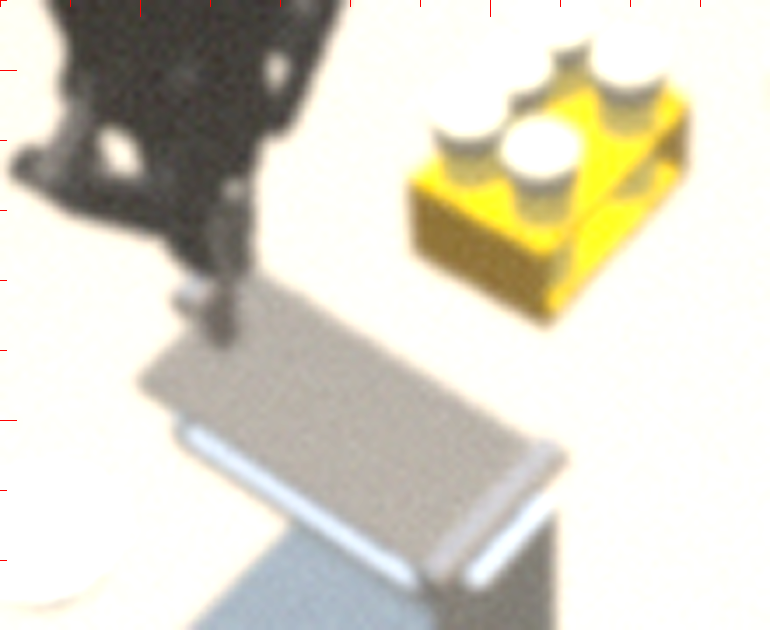

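Run:
```python
from h import *
print(repr(manip.finger_overhang),[a for a in dir(manip) if a[0]!='_'])
T=camera("top");S=camera("scene")
crop(T["img"],340,140,430,220,7,"pics/h_t.png");crop(S["img"],190,200,240,260,12,"pics/h_s.png")
for z in(.212,.231,.24): print(z,proj(T,[.4846,-.226,z]),proj(S,[.4846,-.226,z]))
```

```text
0.008 ['MotionError', 'finger_overhang']
0.212 (np.float64(374.9912187292813), np.float64(195.75777170821482)) (np.float64(211.53417443796513), np.float64(234.32082121616935))
0.231 (np.float64(376.4019753652552), np.float64(194.1326291321594)) (np.float64(210.78196830938913), np.float64(228.9994504483091))
0.24 (np.float64(377.08669186342775), np.float64(193.34385954190358)) (np.float64(210.41787068082192), np.float64(226.42369573999184))
```

View pics/h_t.png

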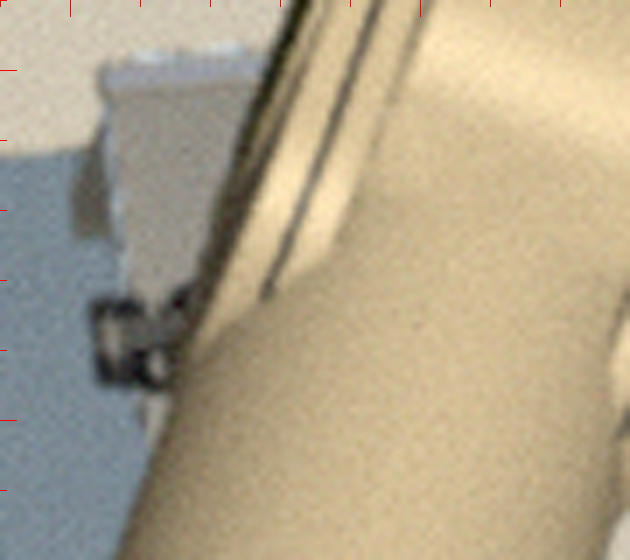

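View pics/h_s.png

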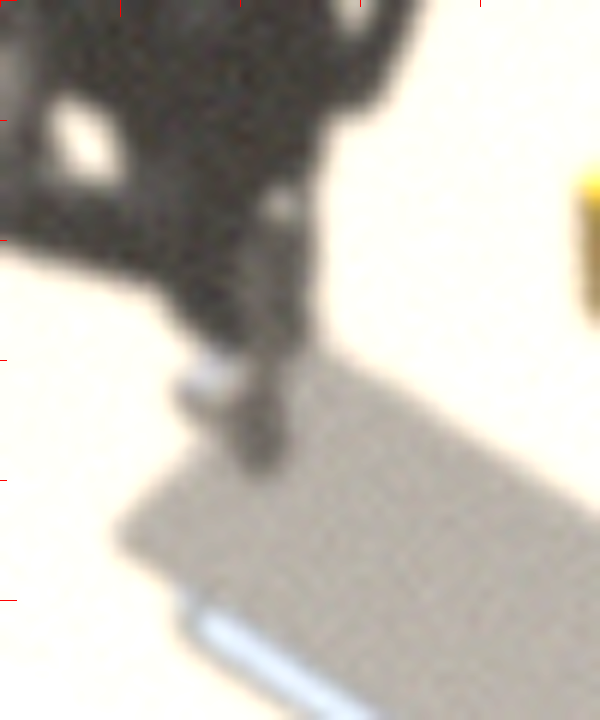

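Emit:
play_rows --increments "0 0 0 0;0 0 0 0;0 0 0 0;0 0 0 0;0.005 0.001 0 0;0.005 0 0 0;0 0 0 0" --hand -0.1

```text
clock: 6.1
position: [0.4836, -0.2259, 0.209]
ee_rot: [0.519, -0.484, -0.508, -0.489]
ft_force: [-0.1, 0.1, -0.0]
grip_width: 0.544
```

Run:
```python
from h import *
need([.484,-.226,.21],0.058+np.pi/2)
W=camera("wrist");T=camera("top");S=camera("scene")
crop(W["img"],190,190,360,320,4,"pics/i_w.png");crop(S["img"],180,200,240,260,10,"pics/i_s.png")
```

```text
pos [ 0.4836 -0.2259  0.209 ] toolx [ 0.017 -0.006 -1.   ] tooly [-0.998 -0.054 -0.016] toolz [-0.054  0.999 -0.007] q [-0.13  0.12  0.52  1.75 -0.06  1.27  2.03] F [-0.1  0.1 -0. ] g 0.544 t 6.1
shift [-0.001  -0.0004 -0.0001]
turn about tool x: -0.004 (alt 3.138 )
```

View pics/i_w.png

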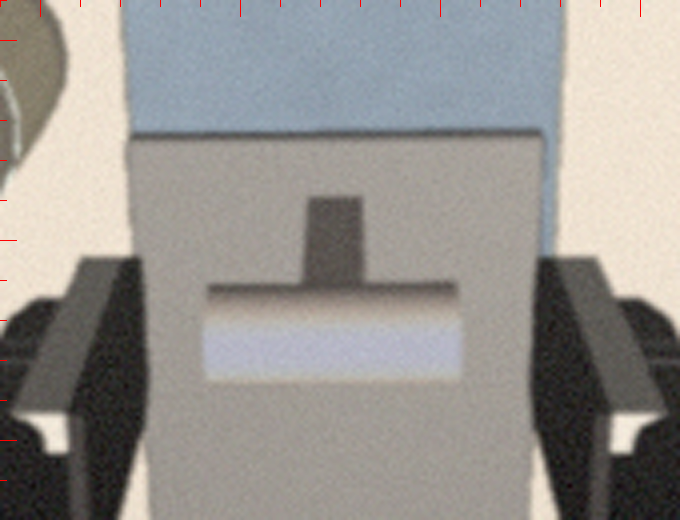

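View pics/i_s.png

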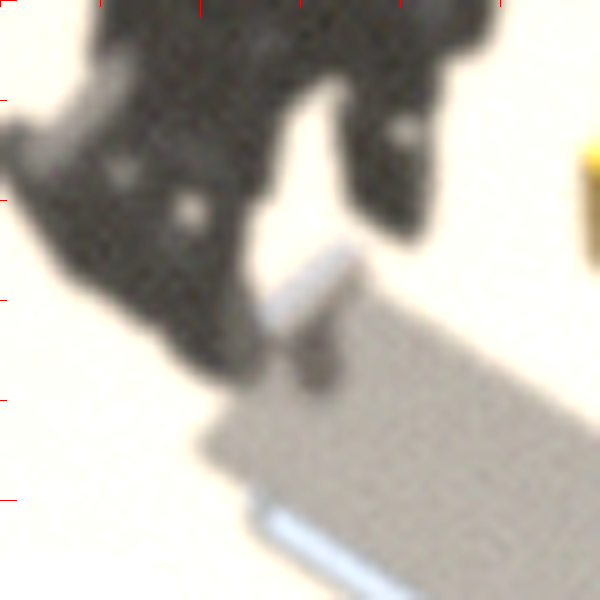

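Emit:
play_rows --increments "0.006 0 0 0;0.005 0 0 0;0 0 0 0;0 0 0 0"

```text
clock: 6.65
position: [0.4843, -0.2262, 0.198]
ee_rot: [0.52, -0.484, -0.507, -0.489]
ft_force: [-0.2, 0.3, 0.5]
grip_width: 0.552
```

Run:
```python
from h import *
need([.484,-.226,.197],0.058+np.pi/2)
W=camera("wrist");T=camera("top");S=camera("scene")
crop(W["img"],190,190,360,320,4,"pics/j_w.png");crop(S["img"],180,200,240,260,10,"pics/j_s.png")
for z in (.19,.2,.21,.22,.23): print(z,[np.round(proj(S,[x,-.226-.027,z]),1) for x in (.473,.495)])
```

```text
pos [ 0.4843 -0.2262  0.198 ] toolx [ 0.018 -0.007 -1.   ] tooly [-0.998 -0.054 -0.018] toolz [-0.054  0.999 -0.008] q [-0.12  0.12  0.52  1.76 -0.07  1.25  2.04] F [-0.2  0.3  0.5] g 0.552 t 6.65
shift [0.001  0.0003 0.0003]
turn about tool x: -0.004 (alt 3.138 )
0.19 [array([200.2, 244.7]), array([207. , 249.8])]
0.2 [array([199.8, 242. ]), array([206.5, 247.2])]
0.21 [array([199.3, 239.3]), array([206.1, 244.5])]
0.22 [array([198.8, 236.5]), array([205.7, 241.7])]
0.23 [array([198.3, 233.7]), array([205.2, 238.9])]
```

View pics/j_w.png

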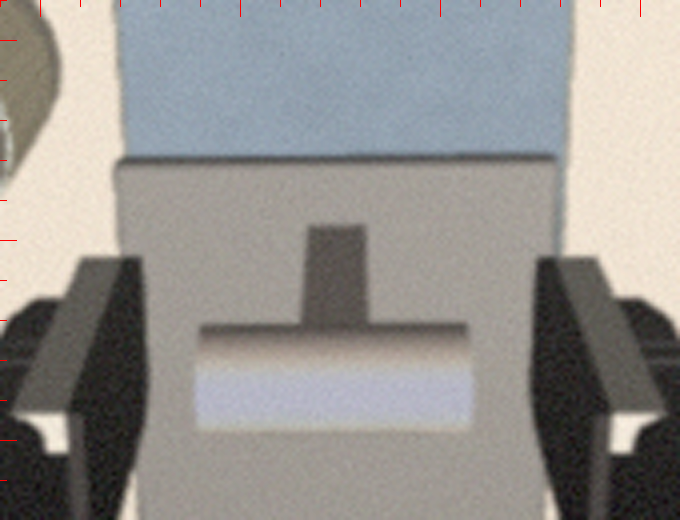

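View pics/j_s.png

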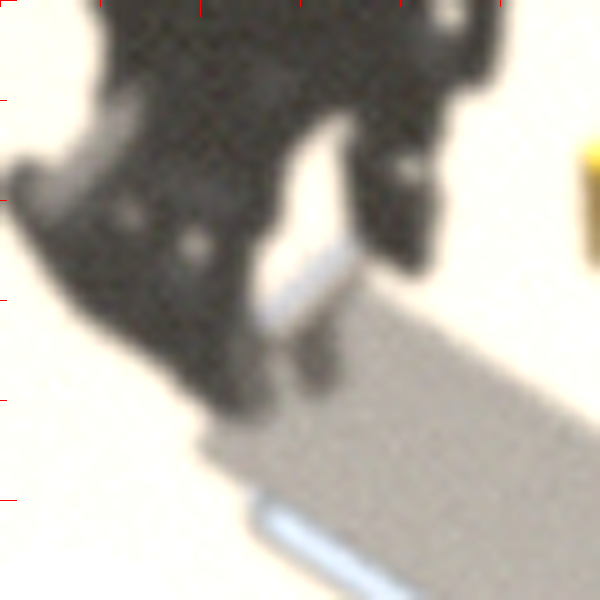

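Emit:
play_rows --increments "0.004 0 0 0;0.004 0 0 0;0 0 0 0"

```text
clock: 7.1
position: [0.4847, -0.2263, 0.1897]
ee_rot: [0.52, -0.483, -0.507, -0.489]
ft_force: [-0.2, -0.5, 0.3]
grip_width: 0.55
```

Emit:
play_rows --increments "0 0 0 0;0 0 0 0;0 0 0 0;0 0 0 0;0 0 0 0" --hand 1 --squeeze 25

```text
clock: 7.6
position: [0.4846, -0.2268, 0.1898]
ee_rot: [0.52, -0.484, -0.507, -0.489]
ft_force: [0.0, -1.3, -0.4]
grip_width: 0.347
```

Run:
```python
from h import *
need([.484,-.226,.190],0.058+np.pi/2)
W=camera("wrist");T=camera("top");S=camera("scene")
crop(W["img"],190,190,360,320,4,"pics/k_w.png");crop(S["img"],180,200,240,260,10,"pics/k_s.png")
```

```text
pos [ 0.4846 -0.2268  0.1898] toolx [ 0.019 -0.007 -1.   ] tooly [-0.998 -0.054 -0.019] toolz [-0.054  0.999 -0.008] q [-0.12  0.13  0.52  1.78 -0.07  1.23  2.04] F [ 0.  -1.3 -0.4] g 0.347 t 7.6
shift [-0.0002  0.0006  0.0008]
turn about tool x: -0.004 (alt 3.138 )
```

View pics/k_w.png

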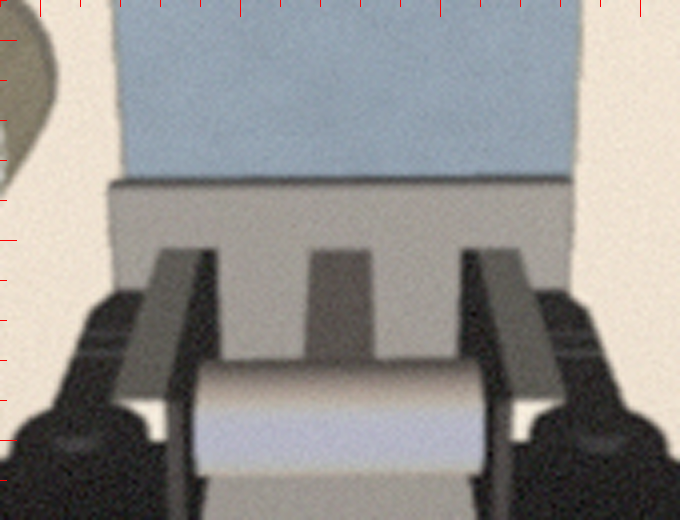

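View pics/k_s.png

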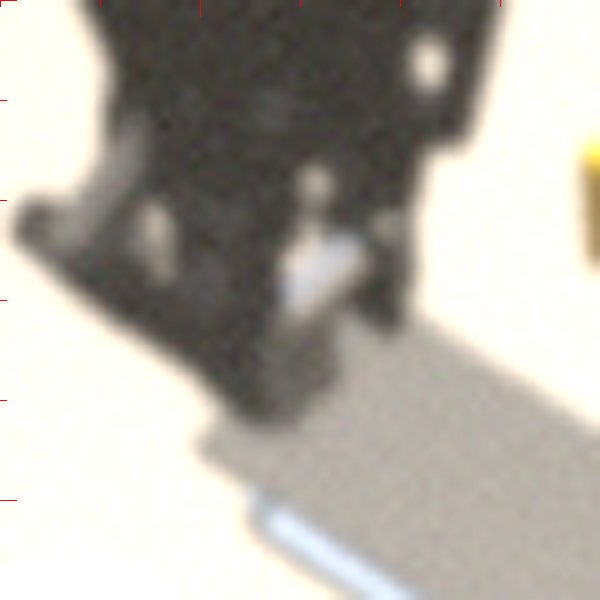

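Emit:
play_rows --increments "-0.007 -0.0025 0 0;-0.007 -0.003 0 0;-0.007 -0.003 0 0;-0.0065 -0.004 0 0;-0.0065 -0.004 0 0;-0.006 -0.0045 0 0;-0.006 -0.005 0 0;-0.0055 -0.0055 0 0"

```text
clock: 8.55
position: [0.518, -0.2245, 0.2453]
ee_rot: [0.52, -0.484, -0.506, -0.489]
ft_force: [4.4, -3.1, -7.8]
grip_width: 0.343
```

```bash
cat >> h.py <<'E'
def arc():
    o=get_obs(); p=o["position"]+np.array([0,0,.041]); h=np.array([.5954,-.2197,.197]); xs=np.array([np.cos(.058),np.sin(.058)])
    x=(p[:2]-h[:2])@xs; z=p[2]-h[2]; th=np.arctan2(z,-x)-np.arctan2(34,112); r=np.hypot(x,z)
    print("theta",round(th,3),"r",round(r,4),"(0.117)","lat",round((p[:2]-h[:2])@[-xs[1],xs[0]],4),"F",np.round(o["ft_force"],1),"g",o["grip_width"],"t",o["clock"],"pos",np.round(o["position"],4))
E
python3 -c "
from h import *
arc();S=camera('scene');crop(S['img'],170,170,270,260,7,'pics/l_s.png')"
```

```text
theta 0.561 r 0.1183 (0.117) lat -0.0003 F [ 4.4 -3.1 -7.8] g 0.34336699104871643 t 8.55 pos [ 0.518  -0.2245  0.2453]
```

View pics/l_s.png

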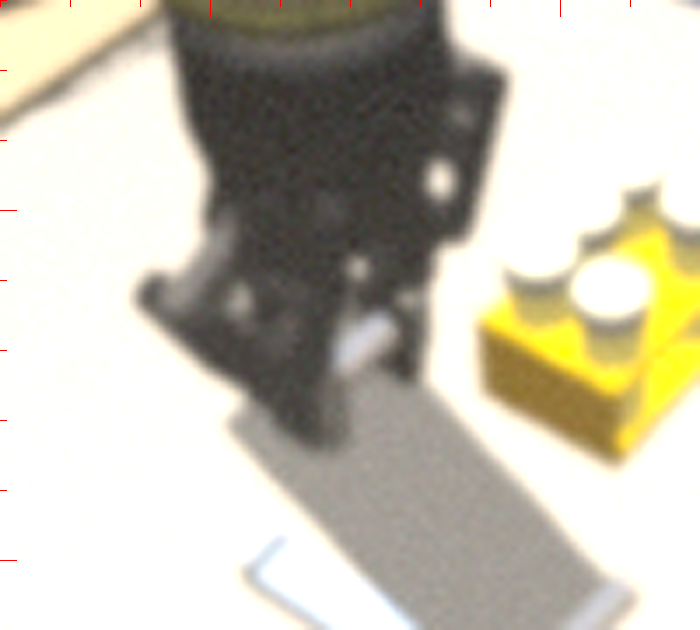

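Emit:
play_rows --increments "-0.005 -0.0065 0 0;-0.0045 -0.0065 0 0;-0.004 -0.007 0 0;-0.0035 -0.0075 0 0;-0.003 -0.0075 0 0;-0.0025 -0.008 0 0;-0.002 -0.008 0 0;-0.0015 -0.008 0 0;-0.001 -0.008 0 0"

```text
clock: 9.5
position: [0.5894, -0.2198, 0.2759]
ee_rot: [0.519, -0.484, -0.508, -0.488]
ft_force: [-1.1, -1.0, -6.8]
grip_width: 0.346
```

```bash
python3 -c "
from h import *
arc()"
```

```text
theta 1.226 r 0.1201 (0.117) lat 0.0003 F [-1.1 -1.  -6.8] g 0.34574507962166384 t 9.5 pos [ 0.5894 -0.2198  0.2759]
```

Emit:
play_rows --increments "0 -0.008 0 0;0.0005 -0.008 0 0;0.001 -0.008 0 0;0.0015 -0.008 0 0;0.002 -0.008 0 0;0.0025 -0.008 0 0;0.003 -0.007 0 0;0.0025 -0.005 0 0"

```text
clock: 10.3
position: [0.6545, -0.2154, 0.2618]
ee_rot: [0.518, -0.485, -0.509, -0.487]
ft_force: [-3.1, 0.7, -2.8]
grip_width: 0.343
```

```bash
python3 -c "
from h import *
arc();S=camera('scene');crop(S['img'],180,150,300,290,5,'pics/m_s.png')"
```

```text
theta 1.787 r 0.1212 (0.117) lat 0.0009 F [-3.1  0.7 -2.8] g 0.3428451315743433 t 10.3 pos [ 0.6545 -0.2154  0.2618]
```

View pics/m_s.png

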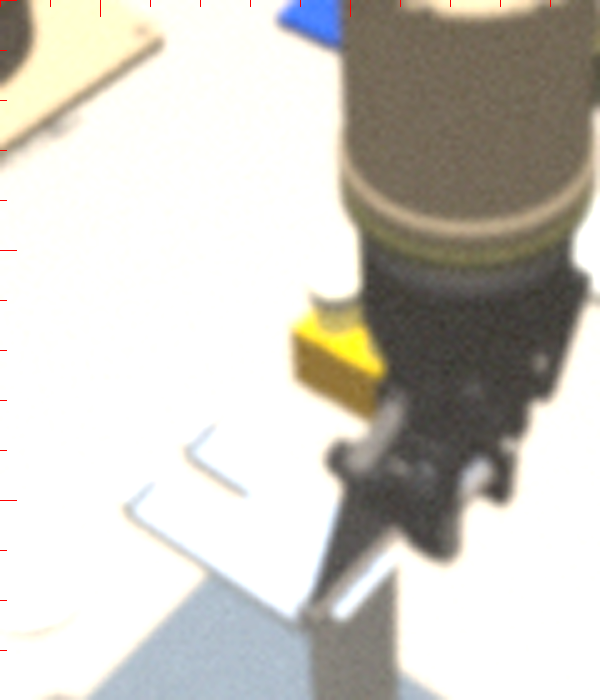

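Emit:
play_rows --increments "0.003 -0.006 0 0;0.002 -0.004 0 0;0 0 0 0"

```text
clock: 10.65
position: [0.6649, -0.2147, 0.2556]
ee_rot: [0.517, -0.485, -0.51, -0.487]
ft_force: [-2.5, 0.2, -0.5]
grip_width: 0.342
```

Emit:
play_rows --increments "0 0 0 0;0 0 0 0;0 0 0 0;0 0 0 0" --hand -0.1

```text
clock: 11.05
position: [0.6669, -0.2147, 0.2589]
ee_rot: [0.52, -0.483, -0.508, -0.488]
ft_force: [-0.2, 0.4, -0.2]
grip_width: 0.553
```

```bash
python3 -c "
from h import *
arc();S=camera('scene');crop(S['img'],180,150,300,290,5,'pics/n_s.png');W=camera('wrist');cv2.imwrite('pics/n_w.png',W['img'])"
```

```text
theta 1.884 r 0.1254 (0.117) lat 0.0008 F [-0.2  0.4 -0.2] g 0.5525243239500524 t 11.05 pos [ 0.6669 -0.2147  0.2589]
```

View pics/n_s.png

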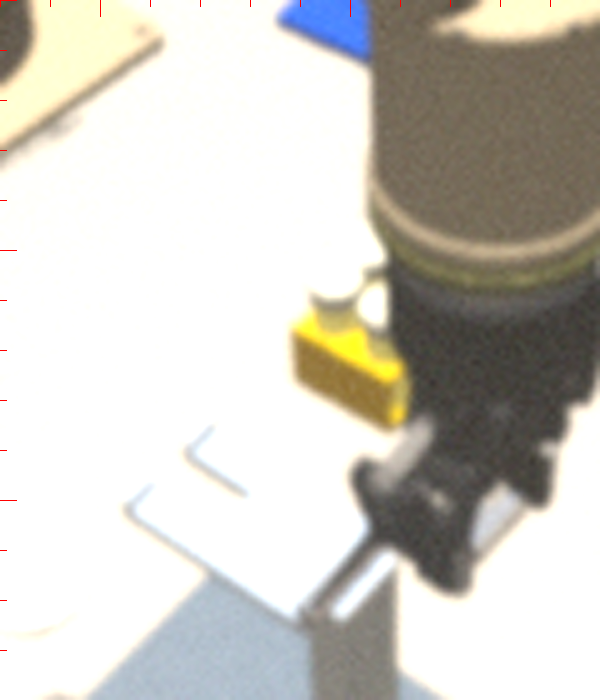

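View pics/n_w.png

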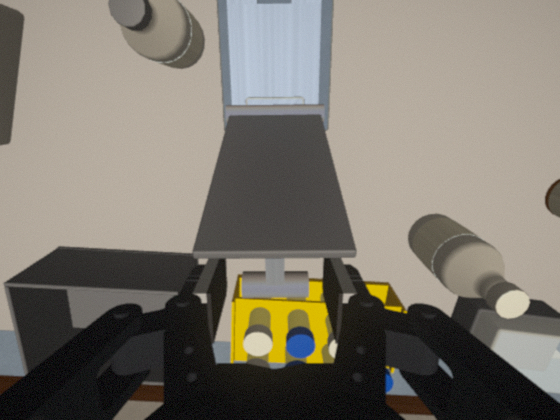

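Emit:
play_rows --increments "-0.01 0 0 0;-0.02 0 0 0;-0.03 0 0 0;-0.03 0 0 0;-0.03 0 0 0;0 0 0 0;0 0 0 0"

```text
clock: 11.85
position: [0.6639, -0.2136, 0.3873]
ee_rot: [0.52, -0.483, -0.507, -0.488]
ft_force: [1.1, -0.1, -1.2]
grip_width: 0.548
```

```bash
python3 -c "
from h import *
need([.478,.267,.38],np.pi/2-.4535);S=camera('scene');crop(S['img'],180,150,300,290,5,'pics/o_s.png');T=camera('top');crop(T['img'],320,70,440,230,4,'pics/o_t.png');W=camera('wrist');cv2.imwrite('pics/o_w.png',W['img'])"
```

```text
pos [ 0.6639 -0.2136  0.3873] toolx [ 0.019 -0.007 -1.   ] tooly [-0.998 -0.056 -0.018] toolz [-0.056  0.998 -0.008] q [-0.04  0.51  0.51  0.92 -0.25  1.74  2.  ] F [ 1.1 -0.1 -1.2] g 0.548 t 11.85
shift [4.000e-04 1.586e-01 4.904e-01]
turn about tool x: 0.51 (alt 3.651 )
```

View pics/o_s.png

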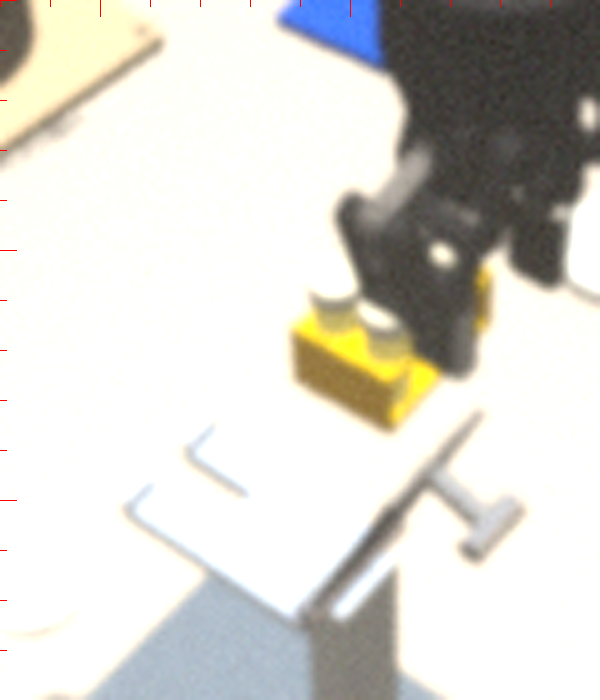

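View pics/o_w.png

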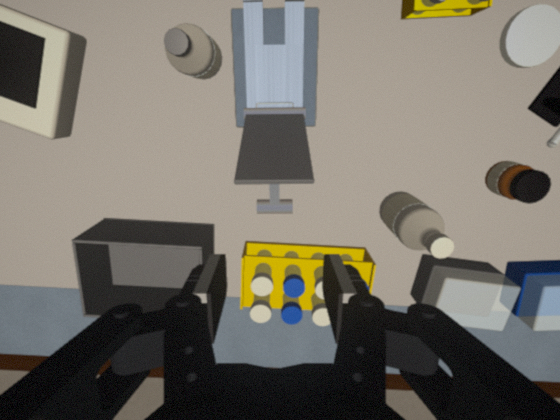

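Emit:
play_rows --increments "0 0.01 0.03 0;0 0.013 0.04 0;0 0.013 0.04 0;0 0.013 0.04 0;0 0.013 0.04 0;0 0.013 0.04 0;0 0.013 0.04 0;0 0.013 0.04 0;0 0.013 0.04 0;0 0.013 0.04 0;0 0.01 0.03 0.08;0 0 0.02 0.1;0 0 0 0.1;0 0 0 0.1;0 0 0 0.1;0 0 0 0;0 0 0 0"

```text
clock: 13.7
position: [0.4869, 0.2373, 0.3614]
ee_rot: [-0.384, 0.602, 0.379, 0.589]
ft_force: [-0.2, -0.4, -0.2]
grip_width: 0.547
```

```bash
python3 -c "
from h import *
need([.478,.267,.25],np.pi/2-.4535)
o=get_obs();W=camera('wrist');cv2.imwrite('pics/p_w.png',W['img']);print(proj(W,[.478,.267,.059],o))"
```

```text
pos [0.4869 0.2373 0.3614] toolx [-0.011 -0.016 -1.   ] tooly [-0.909  0.417  0.004] toolz [ 0.417  0.909 -0.019] q [-0.77  0.12  0.25  1.42 -0.02  1.63  0.62] F [-0.2 -0.4 -0.2] g 0.547 t 13.7
shift [0.1111 0.02   0.0254]
turn about tool x: 0.023 (alt 3.165 )
(np.float64(294.16702316809756), np.float64(150.2942532162924))
```

View pics/p_w.png

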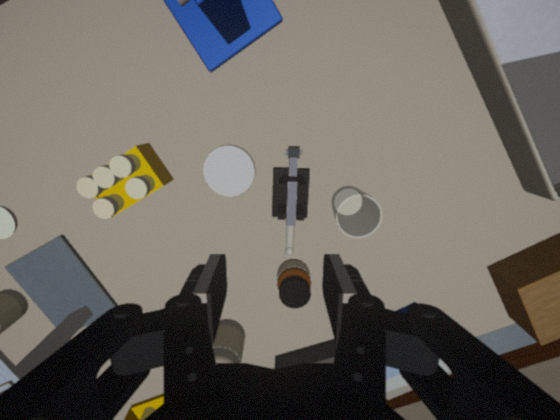

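Emit:
play_rows --increments "0.02 0.004 0.005 0.012;0.025 0.005 0.007 0.011;0.03 0.005 0.007 0;0.025 0.003 0.004 0;0.01 0 0 0;0 0 0 0;0 0 0 0"

```text
clock: 14.45
position: [0.4808, 0.2629, 0.2486]
ee_rot: [-0.38, 0.603, 0.375, 0.592]
ft_force: [0.2, 1.6, -0.1]
grip_width: 0.553
```

```bash
python3 -c "
from h import *
need([.478,.267,.018],np.pi/2-.4535)
o=get_obs();W=camera('wrist');cv2.imwrite('pics/q_w.png',W['img']);crop(W['img'],230,100,350,280,4,'pics/q_wc.png');print(proj(W,[.478,.267,.059],o))"
```

```text
pos [0.4808 0.2629 0.2486] toolx [-0.009 -0.015 -1.   ] tooly [-0.903  0.429  0.002] toolz [ 0.429  0.903 -0.017] q [-0.79  0.15  0.23  1.61 -0.03  1.4   0.57] F [ 0.2  1.6 -0.1] g 0.553 t 14.45
shift [0.2306 0.0038 0.0065]
turn about tool x: 0.01 (alt 3.152 )
(np.float64(279.09647081157425), np.float64(176.33239577728338))
```

View pics/q_wc.png

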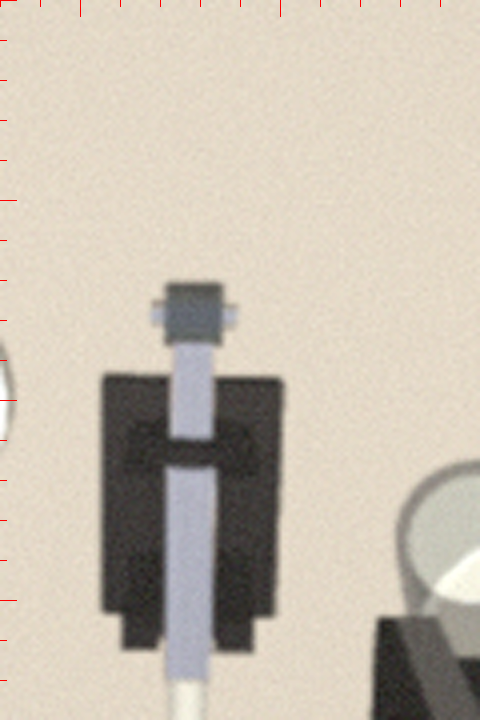

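```bash
python3 -c "
from h import *
o=get_obs();W=camera('wrist')
f=lambda u,v,z:onz(W,230+u/4,100+v/4,z,o)
b=f(194,314,.062);e=f(187,680,.066);n=f(191,380,.065);L=f(150,314,.060);R=f(237,315,.060)
print(b,e,np.linalg.norm(e-b),np.arctan2(*(e-b)[1::-1]),(L+R)/2,np.linalg.norm(L-R),np.arctan2(*(R-L)[1::-1])+0)
need([*b[:2],.09],np.pi/2+np.arctan2(*(e-b)[1::-1]))
"
```

```text
[0.47970823 0.26561409 0.062     ] [0.57849539 0.21699195 0.066     ] 0.11017720005811708 -0.4573808157451298 [0.48014203 0.26524382 0.06      ] 0.024162570138990806 1.1200133357313136
pos [0.4811 0.263  0.2491] toolx [-0.009 -0.014 -1.   ] tooly [-0.903  0.429  0.002] toolz [ 0.429  0.903 -0.016] q [-0.79  0.15  0.23  1.61 -0.03  1.4   0.57] F [0.7 0.7 0.1] g 0.55 t 14.55
shift [0.159  0.0021 0.0043]
turn about tool x: 0.014 (alt 3.155 )
```

Emit:
play_rows --increments "0.02 0.001 0.002 0.01;0.03 0.001 0.001 0.004;0.03 0 0.001 0;0.03 0 0 0;0.025 0 0 0;0.015 0 0 0;0 0 0 0;0 0 0 0"

```text
clock: 15.35
position: [0.4873, 0.2681, 0.1047]
ee_rot: [-0.375, 0.6, 0.371, 0.602]
ft_force: [0.7, -0.4, -0.6]
grip_width: 0.548
```

```bash
python3 -c "
from h import *
need([.48,.2654,.023],np.pi/2-.4535)
o=get_obs();W=camera('wrist');crop(W['img'],180,120,370,270,4,'pics/r_wc.png');print(proj(W,[.48,.2654,.062],o))"
```

```text
pos [0.4873 0.2681 0.1047] toolx [ 0.006 -0.004 -1.   ] tooly [-0.896  0.443 -0.007] toolz [ 0.443  0.896 -0.001] q [-0.78  0.27  0.22  1.79 -0.06  1.09  0.57] F [ 0.7 -0.4 -0.6] g 0.548 t 15.35
shift [ 0.0817  0.0059 -0.0056]
turn about tool x: -0.006 (alt 3.136 )
(np.float64(265.5187350096937), np.float64(216.83899544379165))
```

View pics/r_wc.png

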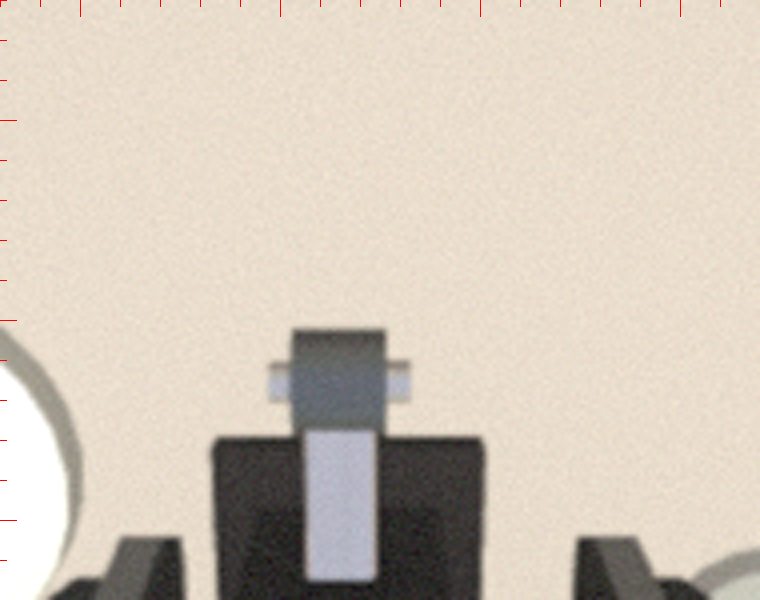

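Emit:
play_rows --increments "0 0.003 -0.003 0;0.005 0.003 -0.002 0;0.015 0 -0.001 0;0.015 0 0 0;0.015 0.001 0 0;0.01 0.001 0 0;0 0 0 0;0 0 0 0"

```text
clock: 16.2
position: [0.4793, 0.2684, 0.0483]
ee_rot: [-0.375, 0.596, 0.372, 0.605]
ft_force: [-0.5, -0.6, 0.4]
grip_width: 0.549
```

```bash
python3 -c "
from h import *
need([.48,.2654,.023],np.pi/2-.4535)
o=get_obs();W=camera('wrist');crop(W['img'],180,170,370,320,4,'pics/s_wc.png');print(proj(W,[.48,.2654,.062],o))"
```

```text
pos [0.4793 0.2684 0.0483] toolx [ 0.014  0.003 -1.   ] tooly [-0.897  0.443 -0.011] toolz [0.443 0.897 0.009] q [-0.78  0.31  0.21  1.87 -0.07  0.96  0.57] F [-0.5 -0.6  0.4] g 0.549 t 16.2
shift [ 0.0253 -0.0017 -0.0027]
turn about tool x: -0.005 (alt 3.137 )
(np.float64(269.3011343733493), np.float64(266.5663390058845))
```

View pics/s_wc.png

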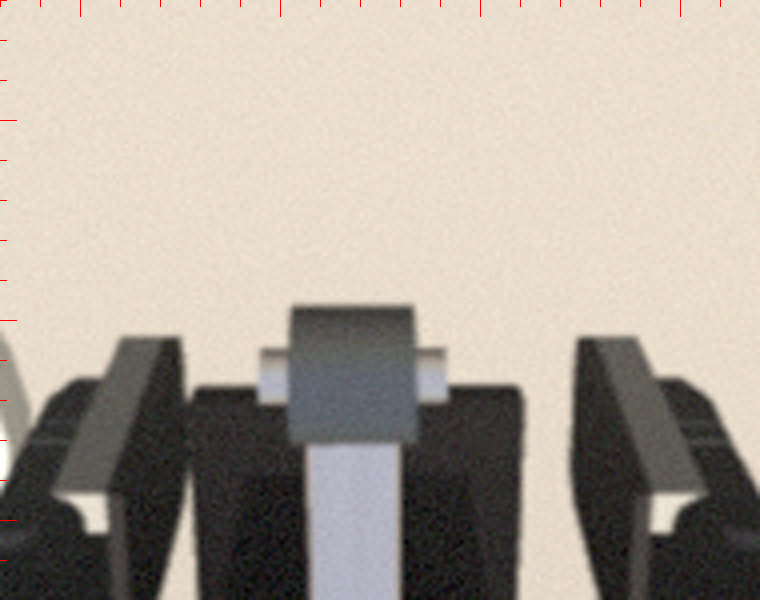

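Emit:
play_rows --increments "0.004 -0.0005 -0.001 0;0.006 -0.0005 -0.001 0;0.006 -0.0005 -0.0005 0;0.004 0 0 0;0.002 0 0 0;0 0 0 0;0 0 0 0"

```text
clock: 16.95
position: [0.4808, 0.2657, 0.0258]
ee_rot: [-0.375, 0.595, 0.372, 0.606]
ft_force: [-0.1, 0.0, -0.5]
grip_width: 0.552
```

```bash
python3 -c "
from h import *
need([.48,.2654,.023],np.pi/2-.4535)
o=get_obs();W=camera('wrist');crop(W['img'],180,200,370,350,4,'pics/t_wc.png');print(proj(W,[.48,.2654,.062],o));S=camera('scene');crop(S['img'],300,150,360,210,10,'pics/t_s.png')"
```

```text
pos [0.4808 0.2657 0.0258] toolx [ 0.016  0.004 -1.   ] tooly [-0.896  0.443 -0.012] toolz [0.443 0.897 0.011] q [-0.77  0.34  0.21  1.88 -0.08  0.91  0.59] F [-0.1  0.  -0.5] g 0.552 t 16.95
shift [ 0.0028  0.0006 -0.0007]
turn about tool x: -0.005 (alt 3.136 )
(np.float64(273.18124213850047), np.float64(285.87302202180507))
```

View pics/t_wc.png

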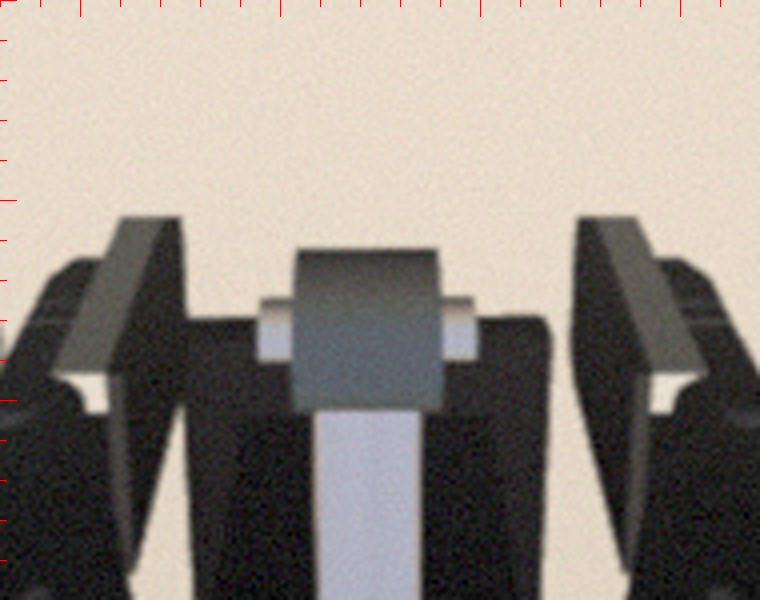

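View pics/t_s.png

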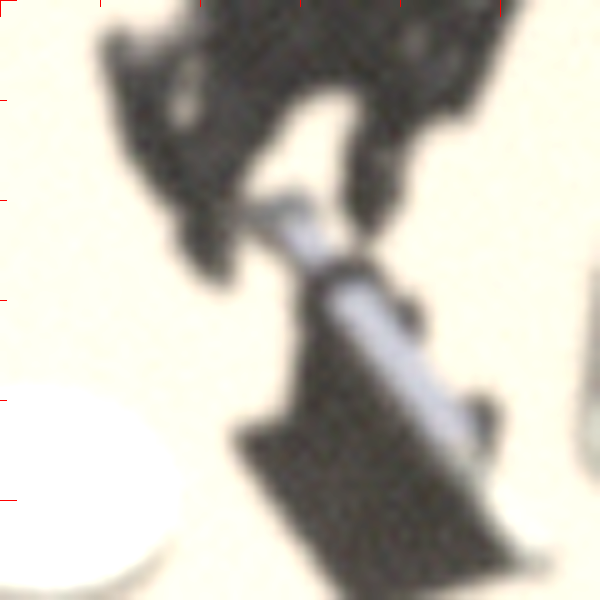

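Emit:
play_rows --increments "0.002 0 -0.0005 0;0 0 0 0;0 0 0 0;0 0 0 0;0 0 0 0;0 0 0 0;0 0 0 0;0 0 0 0" --hand 1 --squeeze 90

```text
clock: 17.85
position: [0.4808, 0.2655, 0.0243]
ee_rot: [-0.375, 0.595, 0.372, 0.606]
ft_force: [-0.4, 0.1, 0.0]
grip_width: 0.221
```

```bash
python3 -c "
from h import *
need([.48,.2654,.3],np.pi/2-.4535)
W=camera('wrist');crop(W['img'],180,200,370,350,4,'pics/u_wc.png')"
```

```text
pos [0.4808 0.2655 0.0243] toolx [ 0.016  0.005 -1.   ] tooly [-0.896  0.443 -0.012] toolz [0.443 0.897 0.012] q [-0.77  0.34  0.21  1.89 -0.08  0.9   0.59] F [-0.4  0.1  0. ] g 0.221 t 17.85
shift [-0.2756 -0.0028  0.0028]
turn about tool x: -0.005 (alt 3.136 )
```

View pics/u_wc.png

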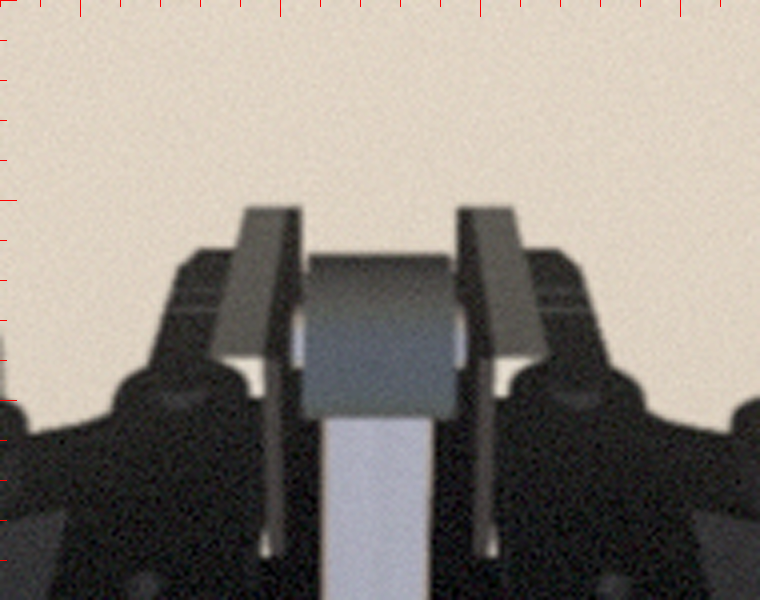

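Emit:
play_rows --increments "0 0 0 0;0 0 0 0;-0.004 0 0 0;-0.006 0 0 0;-0.01 0 0 0;0 0 0 0"

```text
clock: 18.5
position: [0.4804, 0.2651, 0.0458]
ee_rot: [-0.375, 0.595, 0.371, 0.606]
ft_force: [0.6, -0.6, -1.8]
grip_width: 0.219
```

```bash
python3 -c "
from h import *
need([.48,.2654,.3],np.pi/2-.4535)
W=camera('wrist');crop(W['img'],180,200,370,350,4,'pics/v_wc.png');S=camera('scene');crop(S['img'],300,150,360,210,10,'pics/v_s.png')"
```

```text
pos [0.4804 0.2651 0.0458] toolx [ 0.016  0.005 -1.   ] tooly [-0.896  0.443 -0.012] toolz [0.443 0.896 0.011] q [-0.77  0.31  0.21  1.87 -0.07  0.95  0.58] F [ 0.6 -0.6 -1.8] g 0.219 t 18.5
shift [-0.2542 -0.0026  0.0029]
turn about tool x: -0.006 (alt 3.136 )
```

View pics/v_wc.png

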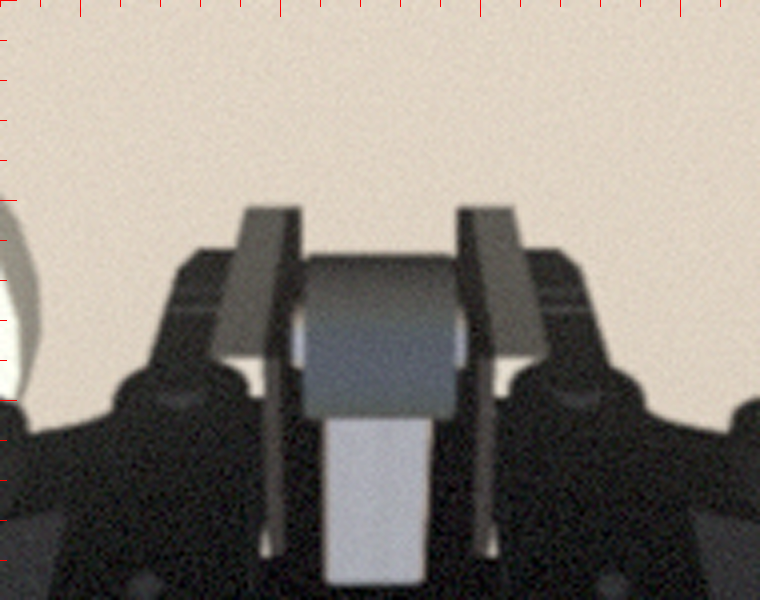

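View pics/v_s.png

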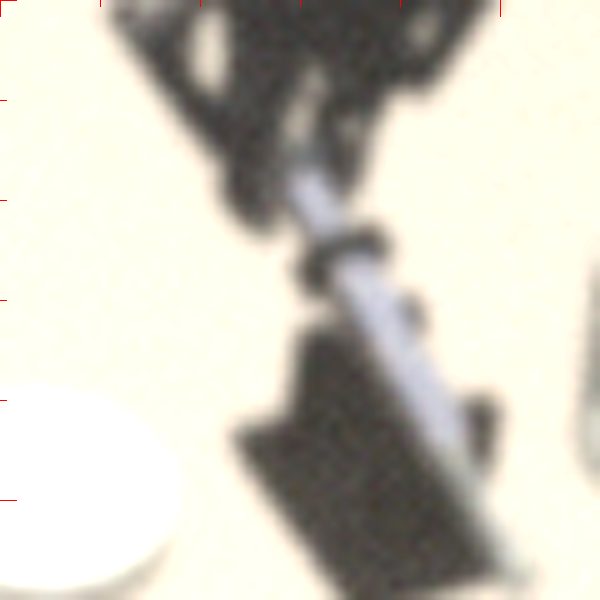

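Emit:
play_rows --increments "0 0 0 0;0 0 0 0;0 0 0 0;0 0 0 0;-0.004 0 0 0;-0.004 0 0 0;-0.004 0 0 0;0 0 0 0" --hand 1 --squeeze 120

```text
clock: 19.4
position: [0.4792, 0.2646, 0.0568]
ee_rot: [-0.375, 0.596, 0.372, 0.605]
ft_force: [1.3, 0.3, -2.2]
grip_width: 0.196
```

```bash
python3 -c "
from h import *
need([.48,.2654,.3],np.pi/2-.4535)
W=camera('wrist');crop(W['img'],180,200,370,350,4,'pics/w_wc.png');S=camera('scene');crop(S['img'],300,150,360,210,10,'pics/w_s.png')"
```

```text
pos [0.4792 0.2646 0.0568] toolx [ 0.014  0.003 -1.   ] tooly [-0.897  0.443 -0.011] toolz [0.443 0.897 0.009] q [-0.78  0.3   0.21  1.87 -0.07  0.97  0.58] F [ 1.3  0.3 -2.2] g 0.196 t 19.4
shift [-0.2432 -0.0031  0.0032]
turn about tool x: -0.005 (alt 3.137 )
```

View pics/w_wc.png

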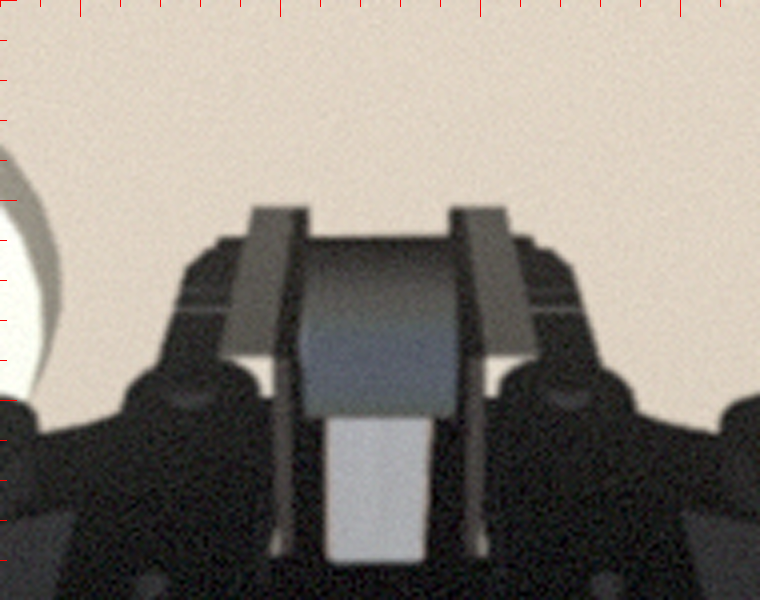

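View pics/w_s.png

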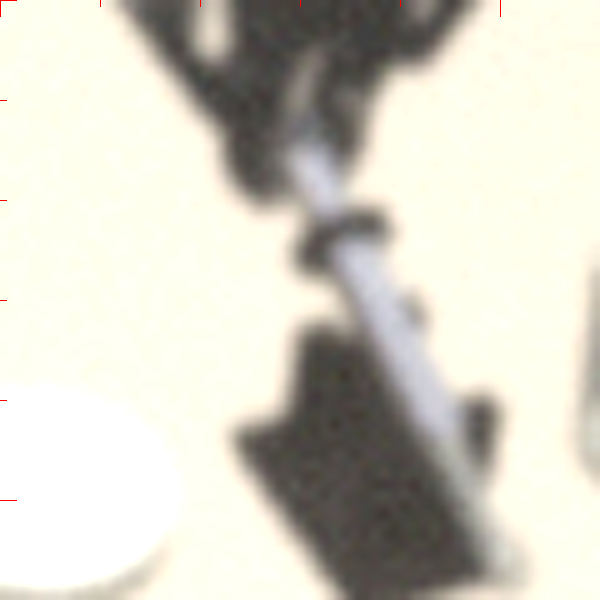

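```bash
python3 -c "
from h import *
S=camera('scene')
a=-.4545
for nm,p in (('v',[.4804,.2651,.0458]),('w',[.4792,.2646,.0568])):
  b=np.array(p)+[0,0,.0347]
  for ph in (0.1,.2,.3,.4,.5):
    d=np.array([np.cos(a)*np.cos(ph),np.sin(a)*np.cos(ph),-np.sin(ph)])
    print(nm,ph,[ (np.array(proj(S,b+d*r))-[300,150])*10//1 for r in (0,.037,.11,.162)])
crop(S['img'],310,150,370,215,10,'pics/x_s.png')
"
```

```text
v 0.1 [array([292., 164.]), array([348., 249.]), array([465., 424.]), array([553., 555.])]
v 0.2 [array([292., 164.]), array([346., 257.]), array([457., 446.]), array([540., 587.])]
v 0.3 [array([292., 164.]), array([343., 263.]), array([447., 464.]), array([524., 613.])]
v 0.4 [array([292., 164.]), array([339., 269.]), array([436., 479.]), array([507., 634.])]
v 0.5 [array([292., 164.]), array([336., 273.]), array([424., 491.]), array([488., 649.])]
w 0.1 [array([292., 137.]), array([349., 222.]), array([466., 397.]), array([554., 528.])]
w 0.2 [array([292., 137.]), array([346., 229.]), array([458., 419.]), array([541., 560.])]
w 0.3 [array([292., 137.]), array([343., 236.]), array([448., 438.]), array([526., 587.])]
w 0.4 [array([292., 137.]), array([340., 242.]), array([437., 453.]), array([508., 608.])]
w 0.5 [array([292., 137.]), array([336., 246.]), array([425., 465.]), array([489., 624.])]
```

View pics/x_s.png

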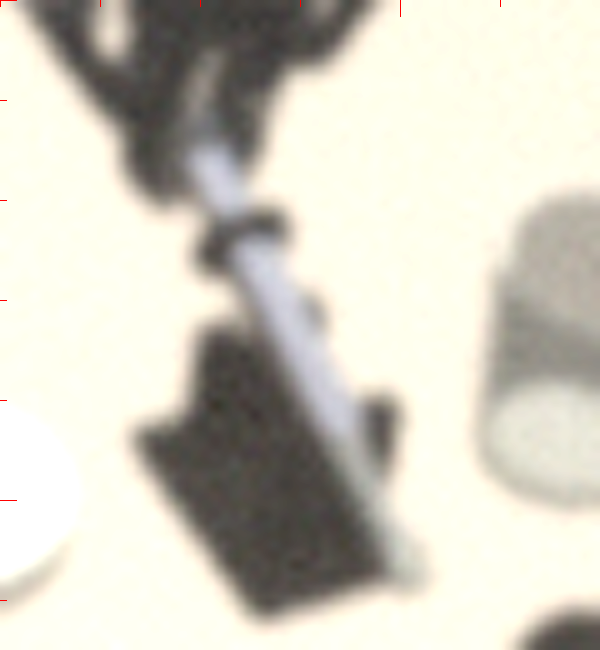

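Emit:
play_rows --increments "-0.015 -0.006 0 0;-0.015 -0.006 0 0;0 0 0 0"

```text
clock: 19.85
position: [0.4884, 0.259, 0.0858]
ee_rot: [-0.375, 0.597, 0.372, 0.604]
ft_force: [0.4, -0.8, -2.7]
grip_width: 0.199
```

```bash
python3 -c "
from h import *
need([.48,.2654,.3],np.pi/2-.4535)
S=camera('scene');crop(S['img'],300,140,370,215,8,'pics/y_s.png');o=get_obs()
W=camera('wrist');crop(W['img'],180,200,370,350,4,'pics/y_wc.png')
a=-.4545
b=o['position']+[0,0,.0347]
for ph in (.1,.2,.3,.4,.5,.6,.7):
    d=np.array([np.cos(a)*np.cos(ph),np.sin(a)*np.cos(ph),-np.sin(ph)])
    print(ph,[ (np.array(proj(S,b+d*r))-[300,140])*8//1 for r in (0,.037,.11,.162)],(b+d*.162)[2])
"
```

```text
pos [0.4884 0.259  0.0858] toolx [ 0.011  0.002 -1.   ] tooly [-0.897  0.442 -0.009] toolz [0.442 0.897 0.006] q [-0.77  0.27  0.22  1.83 -0.06  1.04  0.59] F [ 0.4 -0.8 -2.7] g 0.199 t 19.85
shift [-0.2143  0.0083  0.0034]
turn about tool x: -0.004 (alt 3.138 )
0.1 [array([251., 152.]), array([298., 220.]), array([395., 362.]), array([467., 469.])] 0.10317699246965129
0.2 [array([251., 152.]), array([296., 227.]), array([388., 381.]), array([456., 496.])] 0.08716557437763753
0.3 [array([251., 152.]), array([293., 232.]), array([380., 396.]), array([443., 518.])] 0.07147573248730044
0.4 [array([251., 152.]), array([290., 237.]), array([370., 409.]), array([429., 536.])] 0.05626423451243605
0.5 [array([251., 152.]), array([287., 241.]), array([360., 419.]), array([413., 549.])] 0.041683068712556545
0.6 [array([251., 152.]), array([284., 244.]), array([349., 427.]), array([395., 558.])] 0.0278779252764417
0.7 [array([251., 152.]), array([280., 246.]), array([337., 431.]), array([377., 563.])] 0.014986740633931489
```

View pics/y_s.png

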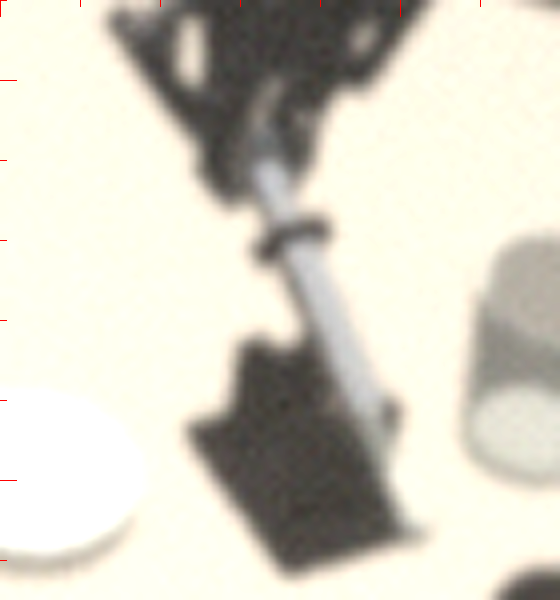

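View pics/y_wc.png

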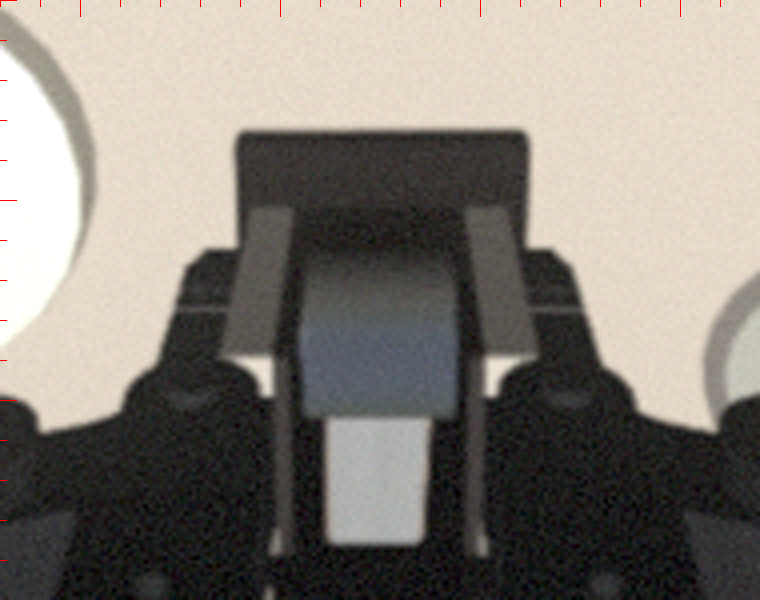

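Emit:
play_rows --increments "-0.02 0 0 0;-0.03 0 0 0;-0.035 0 0 0;-0.035 0 0 0;-0.035 0 0 0;-0.025 0 0 0;-0.015 0 0 0;0 0 0 0"

```text
clock: 20.75
position: [0.4794, 0.2587, 0.2755]
ee_rot: [-0.376, 0.603, 0.373, 0.596]
ft_force: [-0.5, -0.5, -2.7]
grip_width: 0.199
```

```bash
python3 -c "
from h import *
need([.48,.2654,.3],np.pi/2-.4535)
S=camera('scene');crop(S['img'],280,80,390,220,5,'pics/z_s.png');o=get_obs()
W=camera('wrist');crop(W['img'],180,200,370,350,4,'pics/z_wc.png')
"
```

```text
pos [0.4794 0.2587 0.2755] toolx [-0.006 -0.009 -1.   ] tooly [-0.898  0.439  0.001] toolz [ 0.439  0.898 -0.011] q [-0.79  0.13  0.23  1.58 -0.03  1.44  0.56] F [-0.5 -0.5 -2.7] g 0.199 t 20.75
shift [-0.0246  0.0025  0.006 ]
turn about tool x: -0.001 (alt 3.141 )
```

View pics/z_s.png

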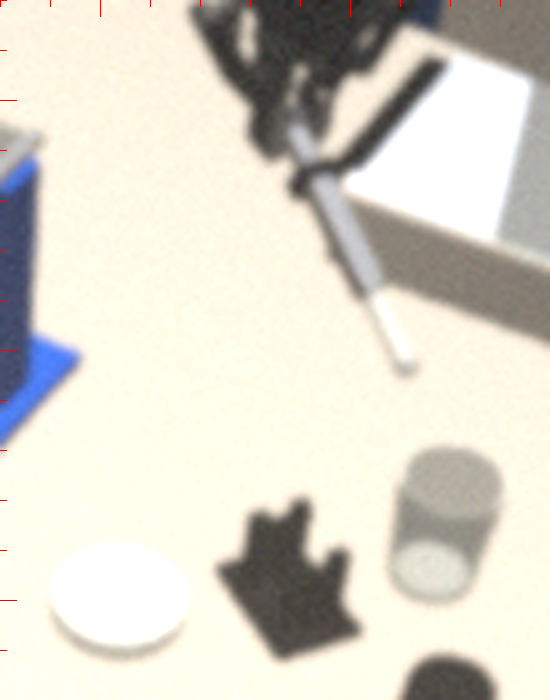

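View pics/z_wc.png

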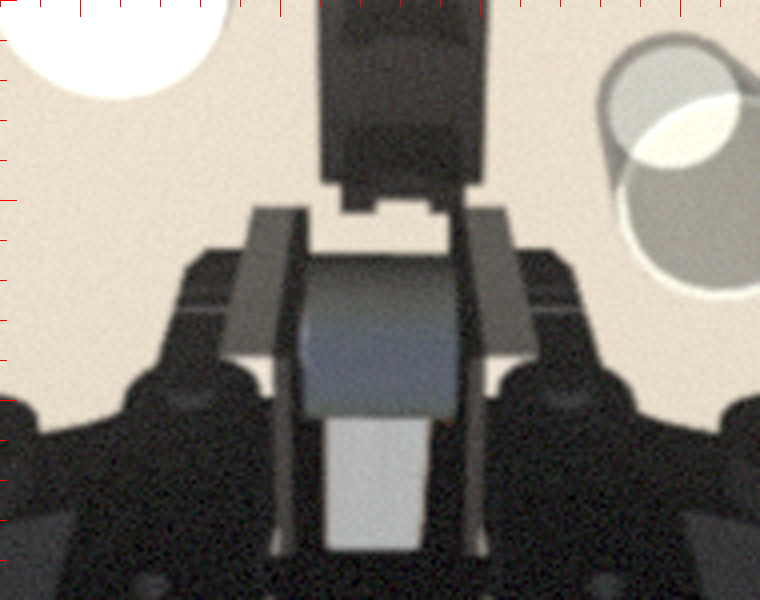

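Emit:
play_rows --increments "0 0 0 0;0 0 0 0;0 0 0 0;0 0 0 0" --squeeze 10

```text
clock: 21.25
position: [0.4769, 0.2573, 0.268]
ee_rot: [-0.376, 0.607, 0.373, 0.592]
ft_force: [0.2, 0.4, -2.7]
grip_width: 0.197
```

Emit:
play_rows --increments "-0.004 0 0 0;0 0 0 0;0 0 0 0;0 0 0 0;0 0 0 0" --hand 1 --squeeze 10

```text
clock: 21.75
position: [0.477, 0.2573, 0.2722]
ee_rot: [-0.376, 0.607, 0.373, 0.592]
ft_force: [0.0, 0.4, -2.5]
grip_width: 0.195
```

```bash
cat > ang.py <<'E'
from h import *
import sys
need([.48,.2654,.3],np.pi/2-.4535)
S=camera('scene');crop(S['img'],280,60,390,220,4,'pics/%s_s.png'%sys.argv[1]);o=get_obs()
E
python3 ang.py aa
```

```text
pos [0.477  0.2573 0.2722] toolx [-0.015 -0.016 -1.   ] tooly [-0.898  0.439  0.006] toolz [ 0.439  0.898 -0.021] q [-0.79  0.13  0.23  1.58 -0.03  1.45  0.56] F [ 0.   0.4 -2.5] g 0.195 t 21.75
shift [-0.028  0.001  0.008]
turn about tool x: -0.001 (alt 3.141 )
```

View pics/aa_s.png

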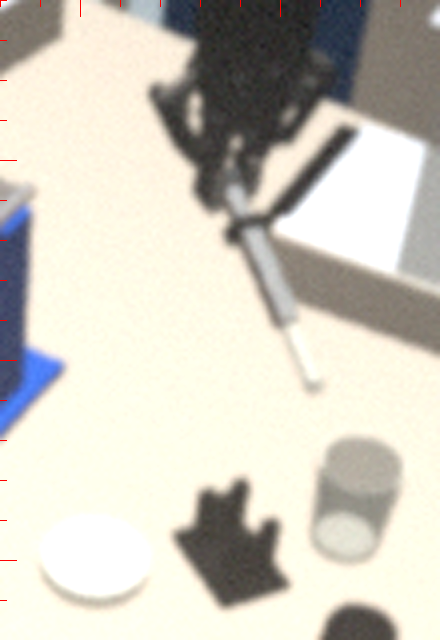

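Emit:
play_rows --increments "0 0 0 0;0 0 0 0;0 0 0 0" --hand 0.5 --squeeze 20

```text
clock: 22.1
position: [0.4769, 0.2573, 0.2722]
ee_rot: [-0.376, 0.607, 0.373, 0.592]
ft_force: [-1.7, -0.2, -3.0]
grip_width: 0.252
```

```bash
python3 ang.py ab
```

```text
pos [0.4769 0.2573 0.2722] toolx [-0.015 -0.016 -1.   ] tooly [-0.898  0.439  0.006] toolz [ 0.439  0.898 -0.02 ] q [-0.79  0.13  0.23  1.58 -0.03  1.45  0.56] F [-1.7 -0.2 -3. ] g 0.252 t 22.1
shift [-0.028  0.001  0.008]
turn about tool x: -0.001 (alt 3.141 )
```

View pics/ab_s.png

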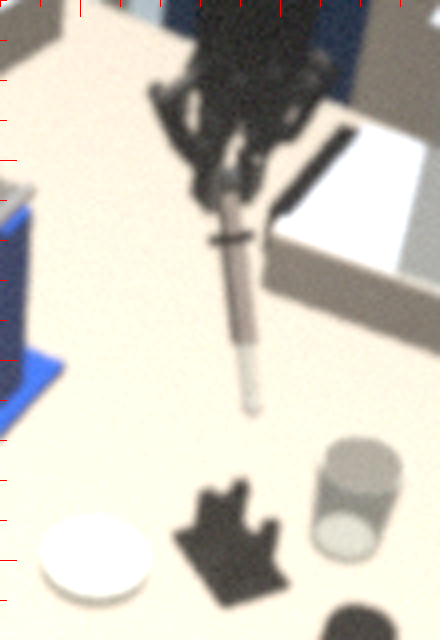

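Emit:
play_rows --increments "0 0 0 0;0 0 0 0;0 0 0 0;0 0 0 0;0 0 0 0"

```text
clock: 22.65
position: [0.4771, 0.2573, 0.2722]
ee_rot: [-0.377, 0.607, 0.372, 0.593]
ft_force: [-0.0, -0.1, -3.7]
grip_width: 0.256
```

```bash
python3 ang.py ac; python3 -c "
from h import *
S=camera('scene');T=camera('top');o=get_obs();b=o['position']+[0,0,.0347]
for r in (0,.04,.11,.162): print((np.array(proj(S,b-[0,0,r]))-[280,60])*4)
crop(T['img'],130,150,230,250,5,'pics/ac_t.png');W=camera('wrist');crop(W['img'],180,200,370,350,4,'pics/ac_wc.png')"
```

```text
pos [0.4771 0.2573 0.2722] toolx [-0.014 -0.016 -1.   ] tooly [-0.898  0.439  0.006] toolz [ 0.439  0.898 -0.02 ] q [-0.79  0.13  0.23  1.58 -0.03  1.45  0.56] F [-0.  -0.1 -3.7] g 0.256 t 22.65
shift [-0.0279  0.0011  0.008 ]
turn about tool x: -0.001 (alt 3.141 )
[224.71437605 180.36922583]
[217.35301434 229.43638846]
[205.31951993 309.64565548]
[197.01392562 365.00660129]
```

View pics/ac_s.png

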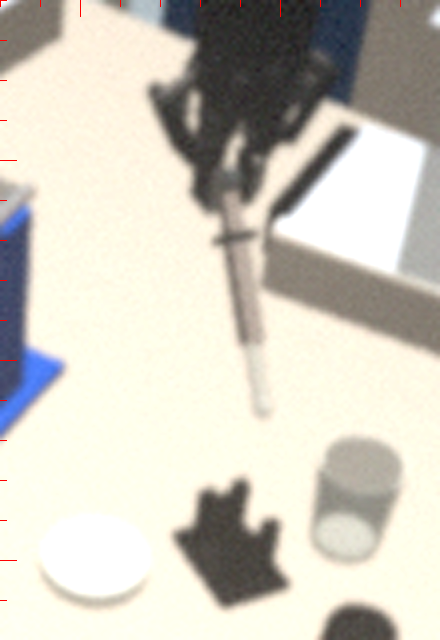

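View pics/ac_wc.png

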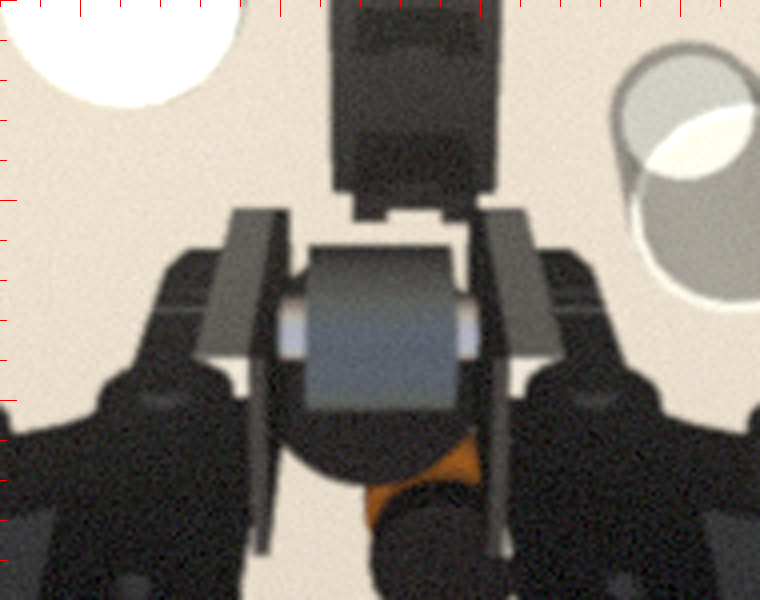

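```bash
python3 -c "
from h import *
S=camera('scene');o=get_obs();b=o['position']+[0,0,.0347];a=-.4545
for ph in np.arange(.4,1.9,.1):
    d=np.array([np.cos(a)*np.cos(ph),np.sin(a)*np.cos(ph),-np.sin(ph)]); print(round(ph,2),[(np.array(proj(S,b+d*r))-[280,60])*4//1 for r in (0,.037,.11,.162)])
"
```

```text
0.4 [array([224., 180.]), array([247., 226.]), array([292., 318.]), array([325., 387.])]
0.5 [array([224., 180.]), array([245., 228.]), array([286., 326.]), array([315., 397.])]
0.6 [array([224., 180.]), array([243., 231.]), array([279., 332.]), array([305., 405.])]
0.7 [array([224., 180.]), array([240., 232.]), array([272., 336.]), array([295., 410.])]
0.8 [array([224., 180.]), array([238., 234.]), array([265., 339.]), array([284., 413.])]
0.9 [array([224., 180.]), array([235., 234.]), array([257., 340.]), array([272., 413.])]
1.0 [array([224., 180.]), array([233., 234.]), array([249., 339.]), array([261., 412.])]
1.1 [array([224., 180.]), array([230., 234.]), array([241., 337.]), array([249., 408.])]
1.2 [array([224., 180.]), array([227., 233.]), array([233., 334.]), array([238., 402.])]
1.3 [array([224., 180.]), array([225., 232.]), array([226., 329.]), array([226., 394.])]
1.4 [array([224., 180.]), array([222., 230.]), array([218., 323.]), array([215., 385.])]
1.5 [array([224., 180.]), array([219., 227.]), array([210., 315.]), array([204., 373.])]
1.6 [array([224., 180.]), array([217., 224.]), array([203., 306.]), array([194., 361.])]
1.7 [array([224., 180.]), array([214., 221.]), array([196., 297.]), array([183., 346.])]
1.8 [array([224., 180.]), array([212., 217.]), array([189., 286.]), array([174., 331.])]
```

Emit:
play_rows --increments "0 0 0 0;0 0 0 0;0 0 0 0;0 0 0 0" --hand 0.47

```text
clock: 23.3
position: [0.4771, 0.2573, 0.2722]
ee_rot: [-0.377, 0.607, 0.372, 0.593]
ft_force: [0.5, -0.6, -4.0]
grip_width: 0.267
```

```bash
python3 ang.py ad
```

```text
pos [0.4771 0.2573 0.2722] toolx [-0.014 -0.016 -1.   ] tooly [-0.898  0.439  0.006] toolz [ 0.439  0.898 -0.02 ] q [-0.79  0.13  0.23  1.58 -0.03  1.45  0.56] F [ 0.5 -0.6 -4. ] g 0.267 t 23.3
shift [-0.0279  0.0011  0.008 ]
turn about tool x: -0.001 (alt 3.141 )
```

View pics/ad_s.png

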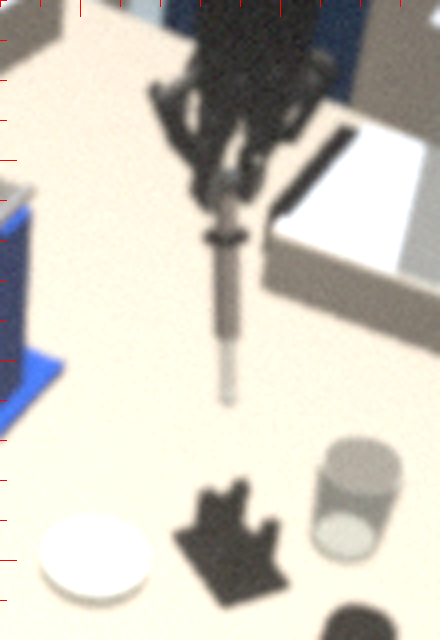

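Emit:
play_rows --increments "0 0 0 0;0 0 0 0;0 0 0 0;0 0 0 0;0 0 0 0;0 0 0 0" --hand 0.46

```text
clock: 23.95
position: [0.4772, 0.2572, 0.2723]
ee_rot: [-0.377, 0.607, 0.372, 0.593]
ft_force: [-0.2, 0.7, -2.8]
grip_width: 0.271
```

```bash
python3 ang.py ae
```

```text
pos [0.4772 0.2572 0.2723] toolx [-0.014 -0.016 -1.   ] tooly [-0.898  0.439  0.006] toolz [ 0.439  0.898 -0.02 ] q [-0.79  0.13  0.23  1.58 -0.03  1.45  0.56] F [-0.2  0.7 -2.8] g 0.271 t 23.95
shift [-0.0279  0.0012  0.008 ]
turn about tool x: -0.001 (alt 3.141 )
```

View pics/ae_s.png

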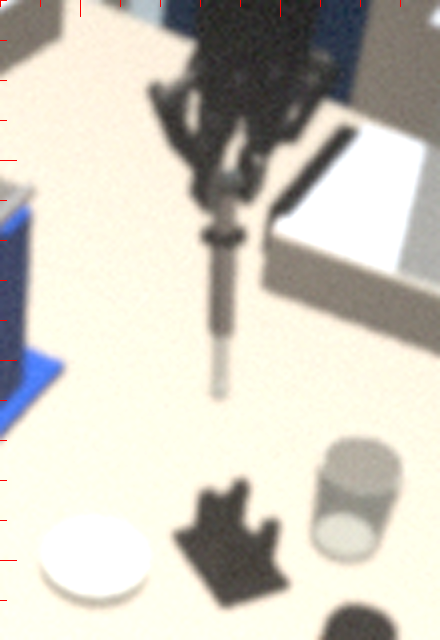

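Emit:
play_rows --increments "0 0 0 0;0 0 0 0;0 0 0 0;0 0 0 0;0 0 0 0" --hand 0.452

```text
clock: 24.5
position: [0.4772, 0.2572, 0.2723]
ee_rot: [-0.377, 0.607, 0.372, 0.593]
ft_force: [0.0, 0.5, -2.1]
grip_width: 0.274
```

```bash
python3 ang.py af; python3 -c "
from h import *
W=camera('wrist');crop(W['img'],180,200,370,350,4,'pics/af_wc.png')"
```

```text
pos [0.4772 0.2572 0.2723] toolx [-0.014 -0.016 -1.   ] tooly [-0.898  0.439  0.006] toolz [ 0.439  0.898 -0.02 ] q [-0.79  0.13  0.23  1.58 -0.02  1.45  0.56] F [ 0.   0.5 -2.1] g 0.274 t 24.5
shift [-0.0279  0.0012  0.008 ]
turn about tool x: -0.001 (alt 3.141 )
```

View pics/af_s.png

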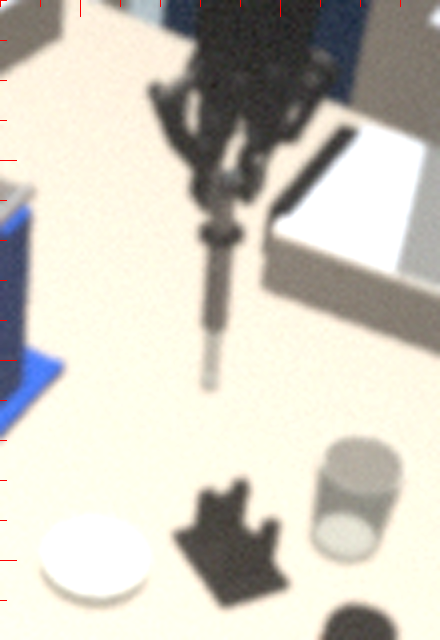

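View pics/af_wc.png

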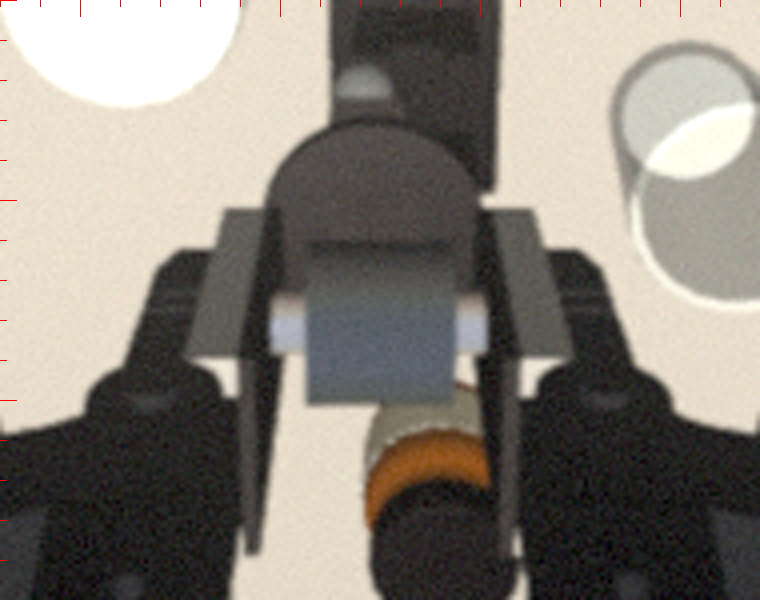

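Emit:
play_rows --increments "0 0 0 0;0 0 0 0;0 0 0 0;0 0 0 0;0 0 0 0" --hand 0.447

```text
clock: 25.1
position: [0.4772, 0.2572, 0.2723]
ee_rot: [-0.377, 0.607, 0.372, 0.593]
ft_force: [-0.3, 1.1, -2.8]
grip_width: 0.28
```

```bash
python3 ang.py ag
```

```text
pos [0.4772 0.2572 0.2723] toolx [-0.014 -0.016 -1.   ] tooly [-0.898  0.439  0.006] toolz [ 0.439  0.898 -0.02 ] q [-0.79  0.13  0.23  1.58 -0.03  1.45  0.56] F [-0.3  1.1 -2.8] g 0.28 t 25.1
shift [-0.0279  0.0012  0.0081]
turn about tool x: -0.001 (alt 3.141 )
```

View pics/ag_s.png

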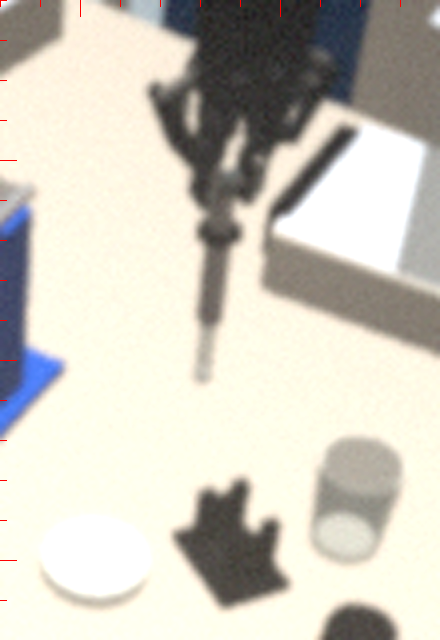

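Emit:
play_rows --increments "0 0 0 0;0 0 0 0;0 0 0 0;-0.01 0 0 -0.05;-0.015 0 0 -0.1;-0.015 0 0 -0.1;-0.01 0 0 -0.1;0 0 0 -0.1;0 0 0 -0.05;0 0 0 0" --hand 1 --squeeze 90

```text
clock: 26.15
position: [0.4777, 0.258, 0.3242]
ee_rot: [0.516, -0.491, -0.516, -0.476]
ft_force: [-0.5, -0.8, -2.9]
grip_width: 0.216
```

```bash
python3 ang.py ah; python3 -c "
from h import *
need([.4416,-.2287,.31],np.pi/2+.058)"
```

```text
pos [0.4777 0.258  0.3242] toolx [-0.014 -0.016 -1.   ] tooly [-0.998 -0.065  0.016] toolz [-0.065  0.998 -0.015] q [-0.76  0.13  0.2   1.49 -0.02  1.55  1.07] F [-0.5 -0.8 -2.9] g 0.216 t 26.15
shift [ 0.024  -0.0031  0.0076]
turn about tool x: 0.519 (alt 3.661 )
pos [0.4777 0.258  0.3241] toolx [-0.015 -0.016 -1.   ] tooly [-0.998 -0.064  0.016] toolz [-0.064  0.998 -0.015] q [-0.76  0.13  0.2   1.49 -0.02  1.55  1.07] F [-0.2  0.3 -2.8] g 0.22 t 26.2
shift [ 0.0225  0.0667 -0.4831]
turn about tool x: 0.006 (alt 3.147 )
```

View pics/ah_s.png

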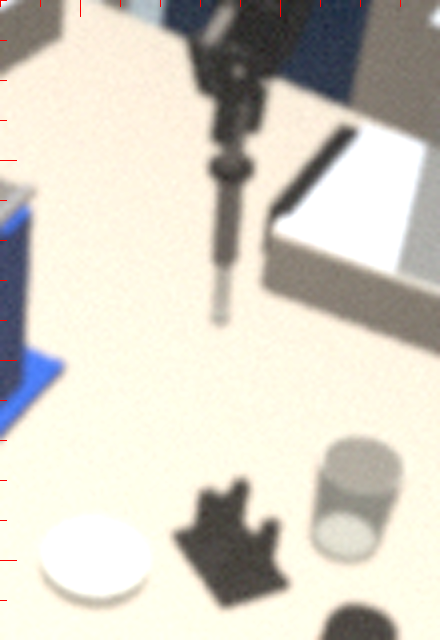

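Emit:
play_rows --increments "0 0.003 -0.02 0;0 0.004 -0.03 0;0 0.005 -0.035 0;0 0.005 -0.04 0;0 0.005 -0.04 0;0 0.005 -0.04 0;0 0.005 -0.04 0;0 0.005 -0.04 0;0 0.005 -0.04 0;0 0.005 -0.04 0;0 0.005 -0.035 0;0 0.005 -0.03 0;0 0.003 -0.02 0;0 0 -0.01 0;0 0 0 0;0 0 0 0"

```text
clock: 27.8
position: [0.4328, -0.2302, 0.3303]
ee_rot: [-0.507, 0.499, 0.509, 0.485]
ft_force: [0.1, 0.7, -2.7]
grip_width: 0.214
```

```bash
python3 -c "
from h import *
need([.4416,-.2287,.203],np.pi/2+.058)
S=camera('scene');crop(S['img'],140,160,300,310,5,'pics/ai_s.png');W=camera('wrist');cv2.imwrite('pics/ai_w.png',W['img'])"
```

```text
pos [ 0.4328 -0.2302  0.3303] toolx [-0.015 -0.012 -1.   ] tooly [-0.999 -0.032  0.015] toolz [-0.033  0.999 -0.012] q [-0.33 -0.04  0.7   1.63  0.04  1.55  1.97] F [ 0.1  0.7 -2.7] g 0.214 t 27.8
shift [ 0.1271 -0.0108  0.0027]
turn about tool x: -0.025 (alt 3.116 )
```

View pics/ai_s.png

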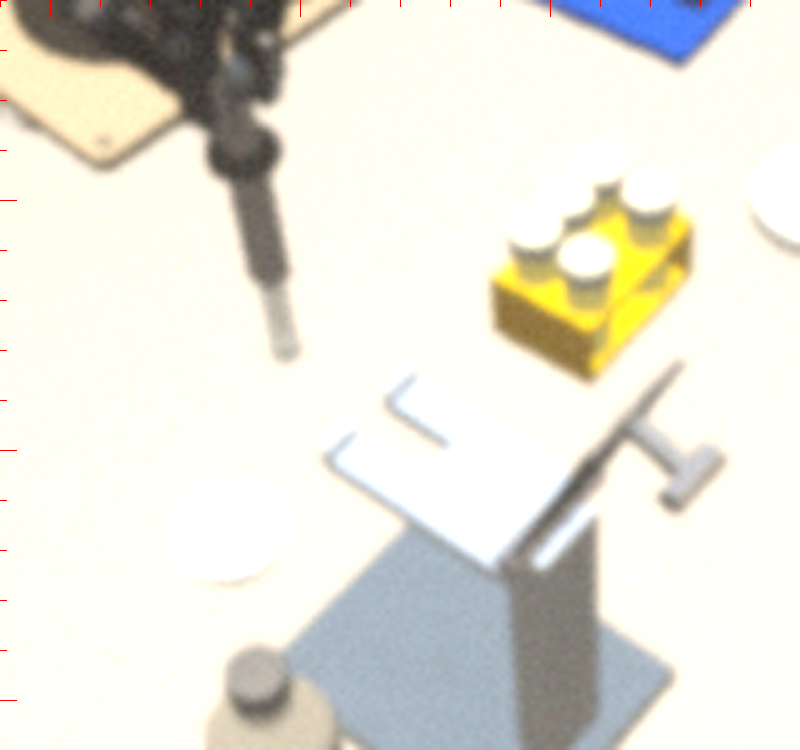

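View pics/ai_w.png

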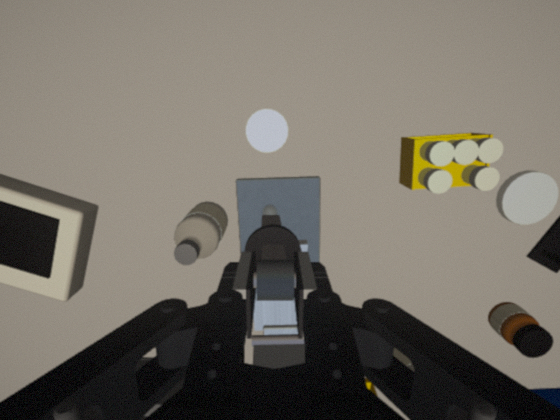

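```bash
cat > tilt.py <<'E'
from h import *
def table(x0,y0,s):
    S=camera('scene');o=get_obs();R=Ro.from_quat(o['ee_rot']).as_matrix();b=o['position']-R[:,0]*.0347;fw=-R[:,1]
    fw=np.array([fw[0],fw[1],0]);sd=np.array([-fw[1],fw[0],0])
    print("boss",np.round(b,4))
    for ph in (-.2,-.1,0,.1,.2):
        print("fwd tilt",ph,[(np.array(proj(S,b+r*(np.array([0,0,-np.cos(ph)])+fw*np.sin(ph))))-[x0,y0])*s//1 for r in (0,.037,.11,.162)])
    for ps in (-.1,.1):
        print("left tilt",ps,[(np.array(proj(S,b+r*(np.array([0,0,-np.cos(ps)])+sd*np.sin(ps))))-[x0,y0])*s//1 for r in (.11,.162)])
E
python3 -c "
from tilt import *
table(140,160,5)"
```

```text
boss [ 0.4336 -0.2292  0.365 ]
fwd tilt -0.2 [array([231.,  78.]), array([230., 132.]), array([229., 230.]), array([228., 293.])]
fwd tilt -0.1 [array([231.,  78.]), array([237., 137.]), array([246., 244.]), array([252., 313.])]
fwd tilt 0 [array([231.,  78.]), array([243., 141.]), array([264., 256.]), array([277., 331.])]
fwd tilt 0.1 [array([231.,  78.]), array([249., 145.]), array([281., 267.]), array([302., 347.])]
fwd tilt 0.2 [array([231.,  78.]), array([255., 148.]), array([298., 276.]), array([326., 360.])]
left tilt -0.1 [array([246., 270.]), array([252., 350.])]
left tilt 0.1 [array([281., 241.]), array([302., 309.])]
```

Emit:
play_rows --increments "0.015 0 0 -0.012;0.02 0 0 -0.012;0.025 0 0 0;0.025 0 0 0;0.02 0 0.001 0;0.012 0 0.001 0;0 0 0 0;0 0 0 0"

```text
clock: 28.75
position: [0.4347, -0.2217, 0.2102]
ee_rot: [-0.517, 0.488, 0.518, 0.476]
ft_force: [-0.4, -0.5, -1.9]
grip_width: 0.217
```

```bash
python3 -c "
from h import *
need([.4416,-.2287,.205],np.pi/2+.058)
S=camera('scene');crop(S['img'],160,180,300,320,5,'pics/aj_s.png');W=camera('wrist');cv2.imwrite('pics/aj_w.png',W['img']);T=camera('top');crop(T['img'],320,110,440,250,5,'pics/aj_t.png')
from tilt import *
table(160,180,5)"
```

```text
pos [ 0.4347 -0.2217  0.2102] toolx [-0.012 -0.011 -1.   ] tooly [-0.997 -0.071  0.013] toolz [-0.071  0.997 -0.011] q [-0.33  0.01  0.71  1.84  0.01  1.3   2.02] F [-0.4 -0.5 -1.9] g 0.217 t 28.75
shift [ 0.0052 -0.0065 -0.0074]
turn about tool x: 0.014 (alt 3.155 )
boss [ 0.4352 -0.2218  0.2452]
fwd tilt -0.2 [array([181., 163.]), array([178., 208.]), array([173., 288.]), array([170., 340.])]
fwd tilt -0.1 [array([181., 163.]), array([184., 212.]), array([190., 300.]), array([194., 358.])]
fwd tilt 0 [array([181., 163.]), array([190., 216.]), array([207., 312.]), array([217., 374.])]
fwd tilt 0.1 [array([181., 163.]), array([196., 219.]), array([223., 322.]), array([241., 389.])]
fwd tilt 0.2 [array([181., 163.]), array([201., 222.]), array([239., 331.]), array([264., 402.])]
left tilt -0.1 [array([191., 325.]), array([195., 394.])]
left tilt 0.1 [array([222., 297.]), array([239., 353.])]
```

View pics/aj_s.png

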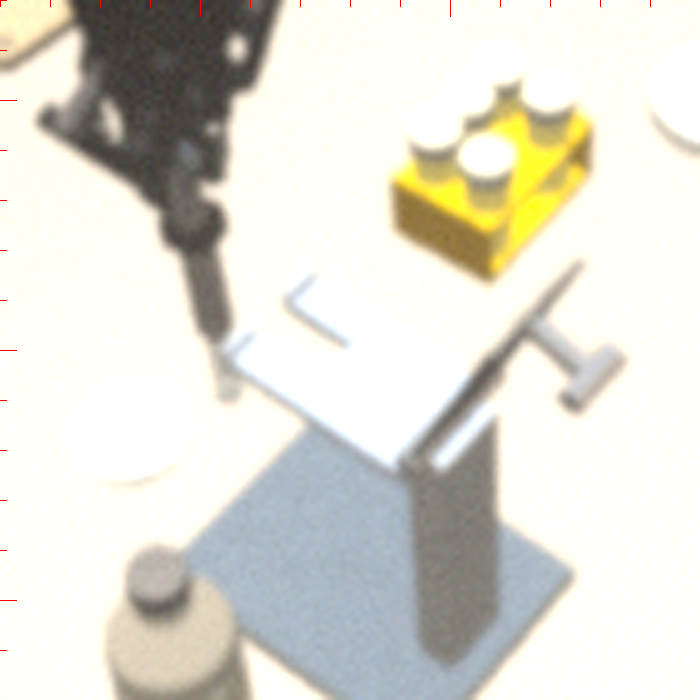

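View pics/aj_w.png

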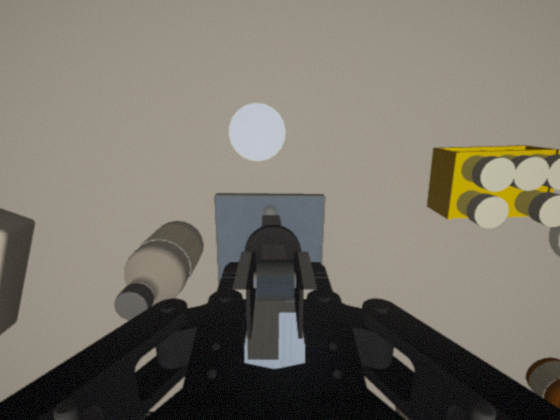

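View pics/aj_t.png

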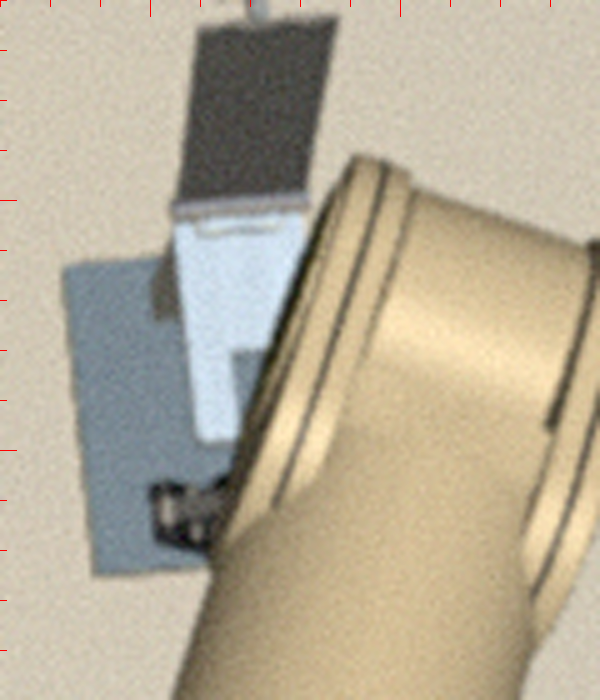

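```bash
python3 -c "
from h import *
S=camera('scene');T=camera('top')
pts=[onz(S,160+u/5,180+v/5,.19) for u,v in [(226,352),(252,334),(288,299),(314,277)]]
print(np.round(pts,4))
m=(pts[0]+pts[3])/2; m2=(pts[1]+pts[2])/2; d=pts[3]-pts[0]; print('mid',m,m2,np.linalg.norm(d),np.linalg.norm(pts[2]-pts[1]),np.arctan2(d[1],d[0])-np.pi/2)
e=onz(T,320+234/5,110+351/5,.185); l=onz(T,320+238/5,110+438/5,.185);lo=onz(T,320+197/5,110+440/5,.190); print('slot end L',e,'front L inner',l,'outer',lo)
s=np.array([.5165,-.2243]);a=.058;R=np.array([[np.cos(a),np.sin(a)],[-np.sin(a),np.cos(a)]])
for p in pts+[e,l,lo]: print(np.round(R@(p[:2]-s),4))
"
```

```text
[[ 0.4931 -0.2567  0.19  ]
 [ 0.4946 -0.242   0.19  ]
 [ 0.4926 -0.2171  0.19  ]
 [ 0.4924 -0.2001  0.19  ]]
mid [ 0.49278881 -0.22838553  0.19      ] [ 0.49360982 -0.22953148  0.19      ] 0.05659176265050514 0.02493342387874862 0.01203522299108073
slot end L [ 0.5267091  -0.21380259  0.185     ] front L inner [ 0.4857851  -0.21352603  0.185     ] outer [ 0.48438442 -0.19396928  0.19      ]
[-0.0252 -0.031 ]
[-0.0229 -0.0164]
[-0.0235  0.0086]
[-0.0226  0.0256]
[0.0108 0.0099]
[-0.03    0.0125]
[-0.0303  0.0321]
```

Emit:
play_rows --increments "0.001 0 -0.003 0.007;0.001 0 -0.003 0.006;0 0 -0.0015 0;0 0 0 0;0 0 0 0"

```text
clock: 29.55
position: [0.4353, -0.231, 0.2088]
ee_rot: [0.514, -0.491, -0.513, -0.48]
ft_force: [1.2, 0.1, -3.7]
grip_width: 0.218
```

```bash
python3 -c "
from h import *
need([.5115,-.2242,.207],np.pi/2+.058)"
```

```text
pos [ 0.4353 -0.231   0.2088] toolx [-0.01  -0.012 -1.   ] tooly [-0.998 -0.055  0.011] toolz [-0.056  0.998 -0.011] q [-0.31  0.02  0.72  1.84 -0.    1.29  2.03] F [ 1.2  0.1 -3.7] g 0.218 t 29.55
shift [ 0.0009 -0.0765  0.0026]
turn about tool x: -0.002 (alt 3.139 )
```

Emit:
play_rows --increments "0 -0.005 0.001 0;0 -0.007 0.001 0;0 -0.008 0.0005 0;0 -0.008 0 0;0 -0.006 0 0;0 0 0 0;0 0 0 0"

```text
clock: 30.25
position: [0.4732, -0.2254, 0.2079]
ee_rot: [0.514, -0.491, -0.514, -0.48]
ft_force: [0.4, -0.1, -2.5]
grip_width: 0.217
```

```bash
python3 -c "
from h import *
need([.5115,-.2242,.207],np.pi/2+.058)
S=camera('scene');crop(S['img'],180,190,290,290,7,'pics/ak_s.png')
W=camera('wrist');crop(W['img'],180,160,370,360,3,'pics/ak_w.png')"
```

```text
pos [ 0.4732 -0.2254  0.2079] toolx [-0.011 -0.012 -1.   ] tooly [-0.998 -0.057  0.012] toolz [-0.058  0.998 -0.012] q [-0.31  0.12  0.72  1.76 -0.07  1.29  2.05] F [ 0.4 -0.1 -2.5] g 0.217 t 30.25
shift [ 0.0005 -0.0384 -0.001 ]
turn about tool x: -0.0 (alt 3.141 )
```

View pics/ak_s.png

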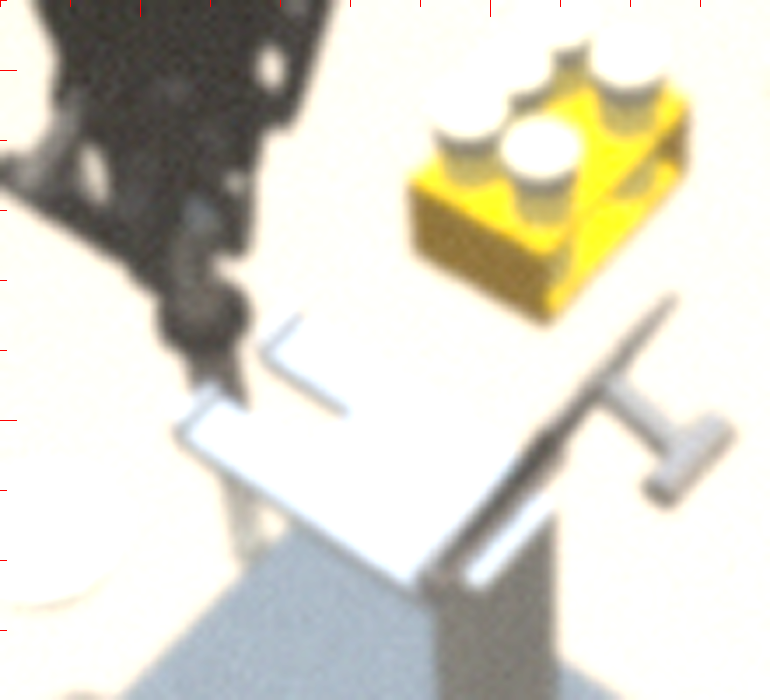

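View pics/ak_w.png

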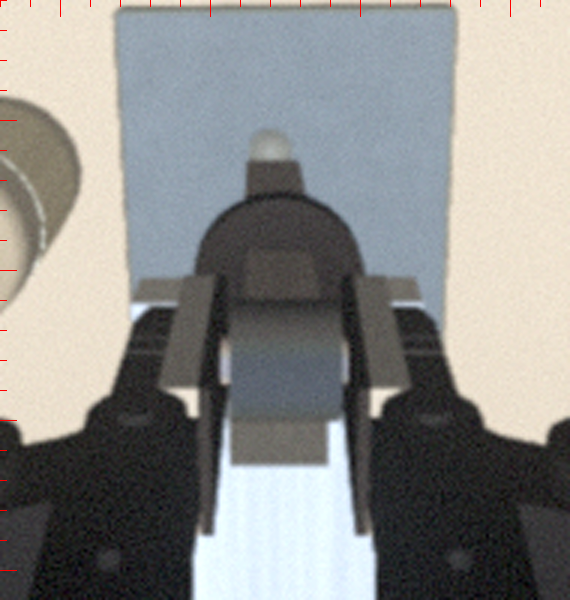

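Emit:
play_rows --increments "0 -0.005 0 0;0 -0.007 0 0;0 -0.007 0 0;0 -0.007 0 0;0 -0.006 0 0;0 -0.003 0 0;0 0 0 0;0 0 0 0"

```text
clock: 31.15
position: [0.5111, -0.2231, 0.2074]
ee_rot: [0.514, -0.491, -0.514, -0.48]
ft_force: [0.2, 0.8, -2.7]
grip_width: 0.215
```

```bash
python3 -c "
from h import *
need([.5115,-.2242,.207],np.pi/2+.058)
S=camera('scene');crop(S['img'],180,190,290,290,7,'pics/al_s.png')
W=camera('wrist');crop(W['img'],180,160,370,360,3,'pics/al_w.png')"
```

```text
pos [ 0.5111 -0.2231  0.2074] toolx [-0.011 -0.012 -1.   ] tooly [-0.998 -0.058  0.011] toolz [-0.058  0.998 -0.011] q [-0.29  0.22  0.71  1.68 -0.13  1.3   2.07] F [ 0.2  0.8 -2.7] g 0.215 t 31.15
shift [ 0.0004 -0.0003 -0.0011]
turn about tool x: -0.0 (alt 3.141 )
```

View pics/al_s.png

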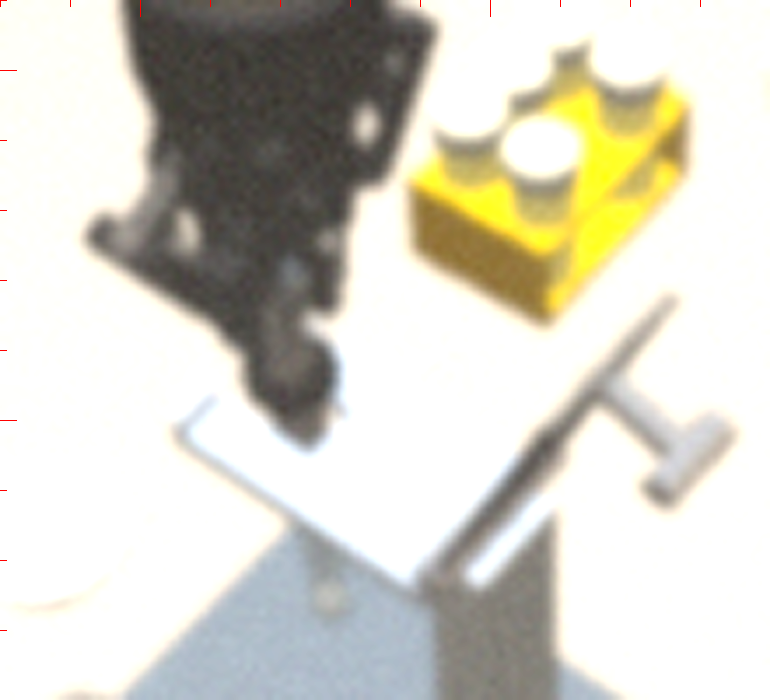

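View pics/al_w.png

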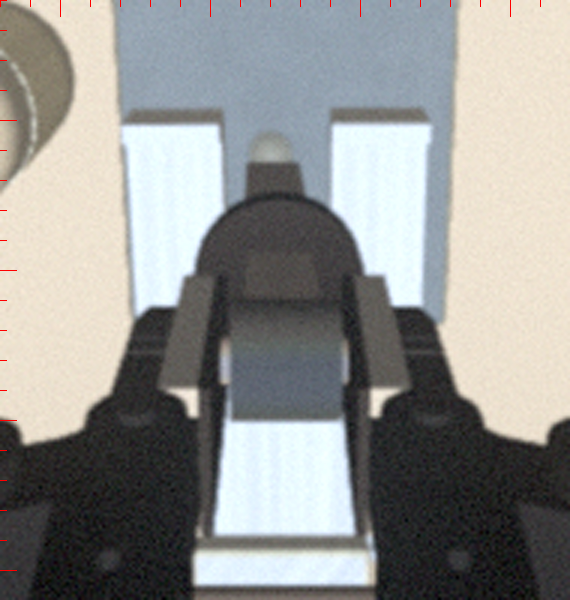

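Emit:
play_rows --increments "0.004 0 0 0;0.004 0 0 0;0.003 0 0 0;0 0 0 0"

```text
clock: 31.65
position: [0.5103, -0.2232, 0.1956]
ee_rot: [0.514, -0.491, -0.514, -0.48]
ft_force: [1.0, 0.8, -3.0]
grip_width: 0.217
```

```bash
python3 -c "
from h import *
need([.5115,-.2231,.19],np.pi/2+.058)
S=camera('scene');crop(S['img'],180,190,290,290,7,'pics/am_s.png')
W=camera('wrist');crop(W['img'],180,160,370,360,3,'pics/am_w.png')"
```

```text
pos [ 0.5103 -0.2232  0.1956] toolx [-0.01  -0.011 -1.   ] tooly [-0.998 -0.057  0.011] toolz [-0.057  0.998 -0.01 ] q [-0.29  0.22  0.71  1.7  -0.14  1.28  2.08] F [ 1.   0.8 -3. ] g 0.217 t 31.65
shift [ 0.0055 -0.0012  0.0001]
turn about tool x: -0.001 (alt 3.141 )
```

View pics/am_w.png

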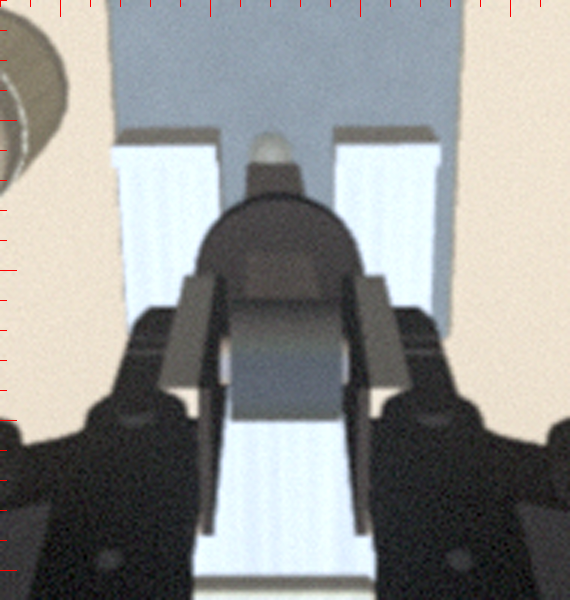

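Emit:
play_rows --increments "0.002 -0.001 0 0;0.002 0 0 0;0 0 0 0"

```text
clock: 32.05
position: [0.5126, -0.2237, 0.1929]
ee_rot: [0.515, -0.49, -0.513, -0.481]
ft_force: [-0.2, 0.0, -1.1]
grip_width: 0.214
```

Emit:
play_rows --increments "0.002 0 0 0;0 0 0 0"

```text
clock: 32.25
position: [0.5141, -0.2241, 0.1927]
ee_rot: [0.516, -0.489, -0.512, -0.481]
ft_force: [0.6, 1.0, -0.1]
grip_width: 0.222
```

Emit:
play_rows --increments "0 0 0 0;0 0 0 0;0 0 0 0" --hand 0.47 --squeeze 20

```text
clock: 32.55
position: [0.5145, -0.2241, 0.193]
ee_rot: [0.517, -0.489, -0.512, -0.482]
ft_force: [0.2, -0.7, 0.7]
grip_width: 0.268
```

```bash
python3 -c "
from h import *
need([.5115,-.2231,.19],np.pi/2+.058)
S=camera('scene');crop(S['img'],180,190,290,290,7,'pics/an_s.png')
W=camera('wrist');crop(W['img'],180,160,370,360,3,'pics/an_w.png')"
```

```text
pos [ 0.5145 -0.2241  0.193 ] toolx [-0.002 -0.013 -1.   ] tooly [-0.998 -0.057  0.003] toolz [-0.057  0.998 -0.012] q [-0.29  0.23  0.71  1.7  -0.14  1.27  2.08] F [ 0.2 -0.7  0.7] g 0.268 t 32.55
shift [0.003  0.0029 0.0012]
turn about tool x: -0.001 (alt 3.141 )
```

View pics/an_w.png

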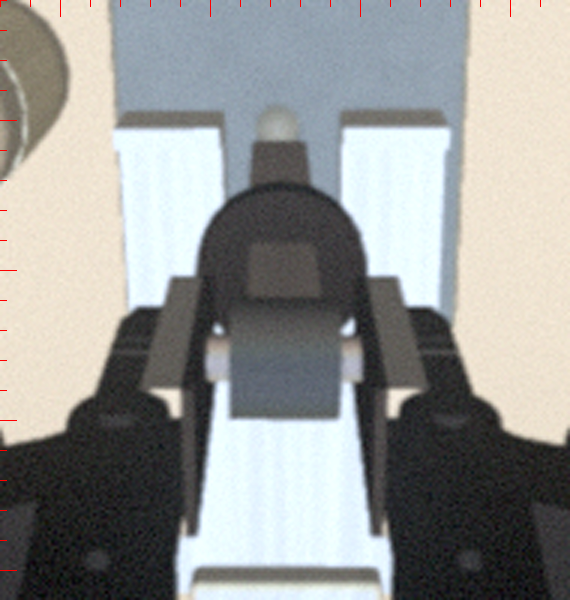

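View pics/an_s.png

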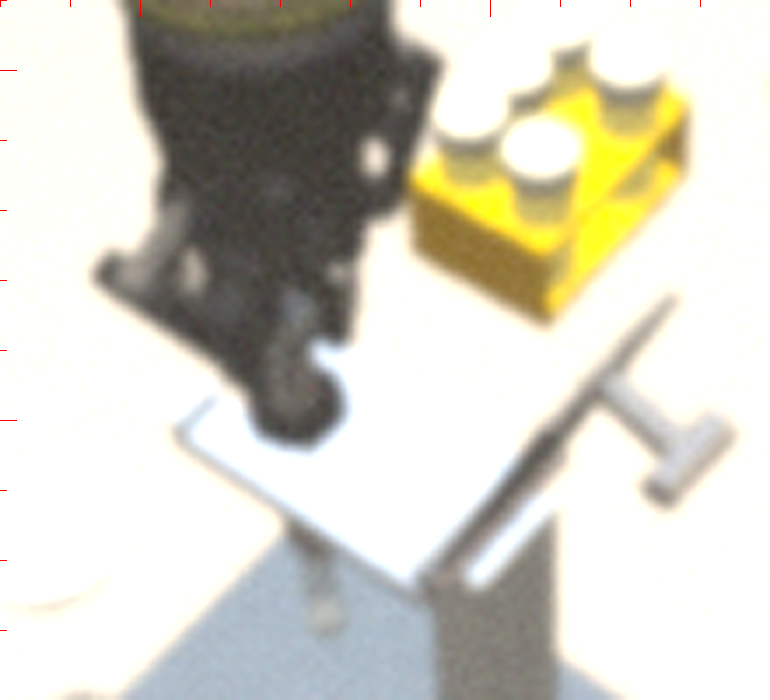

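Emit:
play_rows --increments "0 0 0 0;0 0 0 0;0 0 0 0" --hand 0.4

```text
clock: 32.95
position: [0.514, -0.2243, 0.1926]
ee_rot: [0.516, -0.49, -0.512, -0.481]
ft_force: [0.1, 0.1, -0.2]
grip_width: 0.299
```

Emit:
play_rows --increments "0 0 0 0;0 0 0 0;0 0 0 0" --hand 0.1

```text
clock: 33.25
position: [0.5138, -0.2243, 0.1924]
ee_rot: [0.516, -0.49, -0.512, -0.481]
ft_force: [-0.5, -0.7, 0.3]
grip_width: 0.448
```

```bash
python3 -c "
from h import *
need([.5115,-.2231,.19],np.pi/2+.058)
S=camera('scene');crop(S['img'],180,190,290,290,7,'pics/ao_s.png')
W=camera('wrist');crop(W['img'],180,160,370,360,3,'pics/ao_w.png')"
```

```text
pos [ 0.5138 -0.2243  0.1924] toolx [-0.004 -0.013 -1.   ] tooly [-0.998 -0.057  0.004] toolz [-0.057  0.998 -0.012] q [-0.29  0.23  0.71  1.7  -0.14  1.27  2.08] F [-0.5 -0.7  0.3] g 0.448 t 33.25
shift [0.0024 0.0022 0.0013]
turn about tool x: -0.001 (alt 3.141 )
```

View pics/ao_w.png

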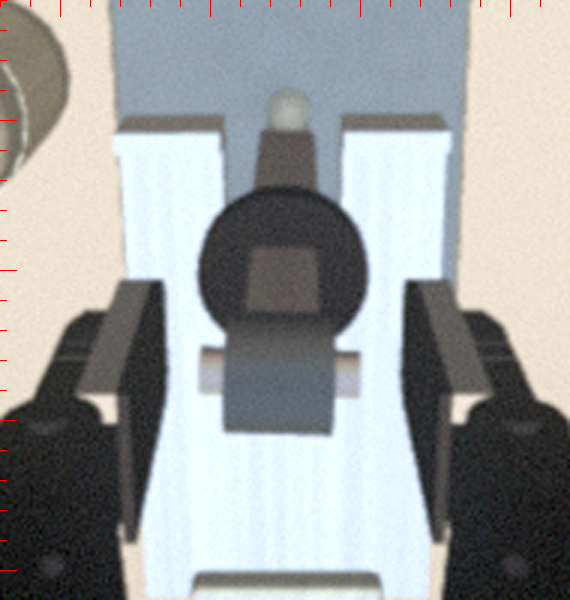

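View pics/ao_s.png

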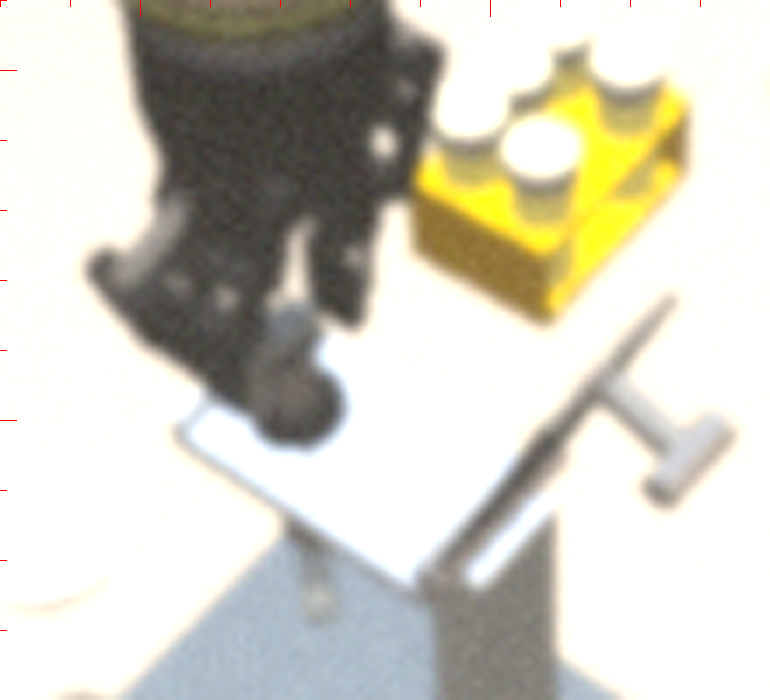

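Emit:
play_rows --increments "-0.01 0 0 0;-0.015 0 0 0;-0.025 0 0 0;-0.03 0 0 0;-0.03 0 0 0;-0.02 0 0 0;0 0 0 0;0 0 0 0"

```text
clock: 34.15
position: [0.5137, -0.2228, 0.3319]
ee_rot: [0.516, -0.49, -0.511, -0.482]
ft_force: [0.6, 0.1, -1.3]
grip_width: 0.447
```

Emit:
play_rows --increments "-0.01 0.03 0 0;-0.01 0.03 0 0;0 0.03 0 0;0 0.02 0 0;0 0 0 0;0 0 0 0"

```text
clock: 34.75
position: [0.3993, -0.2279, 0.3485]
ee_rot: [0.515, -0.491, -0.513, -0.48]
ft_force: [0.6, 0.3, -0.5]
grip_width: 0.447
```

```bash
python3 -c "
from h import *
need([.5115,-.2231,.19],np.pi/2+.058)
S=camera('scene');crop(S['img'],180,190,290,290,7,'pics/ap_s.png');cv2.imwrite('pics/ap_full.png',S['img'])
W=camera('wrist');cv2.imwrite('pics/ap_w.png',W['img']);T=camera('top');cv2.imwrite('pics/ap_t.png',T['img'])
s=np.array([.517,-.2245]);
for z in (.225,.185,.115,.063): print(z,(np.array(proj(S,[*s,z]))-[180,190])*7)"
```

```text
pos [ 0.3993 -0.2279  0.3485] toolx [-0.009 -0.013 -1.   ] tooly [-0.998 -0.058  0.01 ] toolz [-0.058  0.998 -0.013] q [-0.35 -0.15  0.69  1.66  0.11  1.6   1.96] F [ 0.6  0.3 -0.5] g 0.447 t 34.75
shift [ 0.1575 -0.1138  0.0003]
turn about tool x: -0.0 (alt 3.141 )
0.225 [292.44409851 334.79984236]
0.185 [301.11457156 410.78561541]
0.115 [315.08555964 533.22372493]
0.063 [324.58483366 616.4728943 ]
```

View pics/ap_s.png

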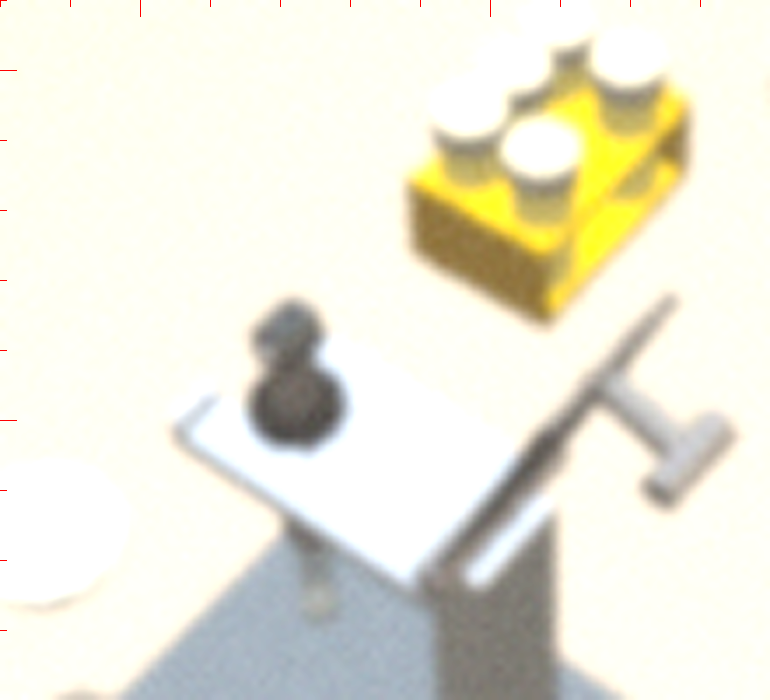

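View pics/ap_w.png

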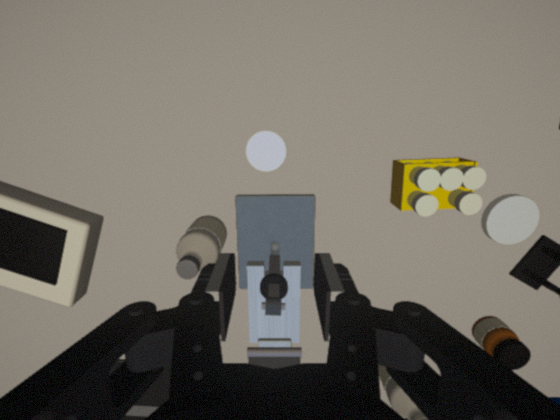

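View pics/ap_t.png

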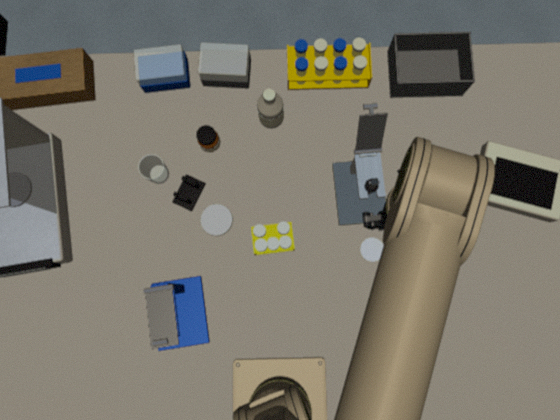

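```bash
python3 -c "
from workcell import workorder
print(workorder.hand_in())"
```

```text
the job is handed in; nothing more can be done
None
```

The job is done and handed in at about 35 s of the 69 s allowed. I opened the guard first; it rests past its balance point and stayed open. The steel probe now hangs by its collar in the grey stand's fork.

**Last checks, from all three cameras:**
- The boss and tip lie within about 2 px of where an upright probe would show, roughly 0.03 rad of tilt. The collar sits on the tines behind the lips.
- The guard is open and the bystanders I can see are where they started.
- The gripper is open and clear, with the force back near zero.

**What went wrong or disagreed:**
- **Fingertip position:** The fingertips stood about 23 mm farther back from the TCP than the text says. My first close on the guard bar caught nothing, so I went by what the cameras showed after that.
- **Lifting the probe:** With the grip commanded to 90 N and then 120 N, the probe still turned in the fingers at first. It tipped to about 0.3–0.4 rad, its far end still in the rest's saddle. The end of the barrel and the start of the glass tip may have rested lightly on that saddle, with only 2–3 N at the wrist. A quicker lift brought it clear, and I saw no knock.
- **Letting it swing:** Asking for a 10 N grip did not loosen it. I opened the fingers slightly instead until the probe hung tip down.

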